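# Stand the tipped sample vial up and snap its cap on

### The job

One sample vial in the little three-place rack has tipped over against the two-pronged fork at the rack's end: stand it upright in that end well, leaving its two sealed neighbours standing in theirs. Then take the loose orange cap from the desk and press it straight down onto the vial's stud until it clicks and sits fully home on the collar, going on pressing after the force drops. Finish without letting up: at the end the program is still pressing the cap firmly down.

Things in the scene. Friction and masses are not known exactly. Their poses are not given: they have to be found in the camera images.
- rack: Grey rack fixed to the desk, 66 x 206 x 16 mm high, long axis = its own y; origin: centre of its underside. Three square wells, 40 mm wide, 8 mm deep, at y = -66, 0, +66 mm (floors 8 mm above the desk). Past the +y well a fork of two upright steel pins (8 mm thick, at x = -13 and +13, y = +92 mm) reaches 54.5 mm above the desk.
- end_well (a point): Centre of the floor of the rack's +y end well, the place of the tipped vial; axes as the rack's.
- vial_mid (a point): Centre of the tipped loose vial, on its axis 48 mm above its foot; own z: foot to stud. White body, blue band, 36 mm across, 0 to 70 mm above the foot; grey collar 26 mm across to 76 mm; stud 15 mm across to 96 mm, tip tapered. 0.12 kg. At the start it leans about 32 degrees to the rack's +y, foot edge in the end well, resting on the fork pins 50 mm up its body.
- vial_base (a point): Centre of the foot (underside) of the tipped vial.
- vial_seat (a point): Point on that vial's axis level with the collar's top (76 mm above the foot), where the cap's mouth rests when home. Four spring nubs on the stud, 8 mm above this point, stand out to 21 mm across and make the click.
- cap_mid (a point): Centre (17 mm up) of the loose ribbed orange cap, 31 mm across, 34 mm high, 25 g, standing mouth down on the desk; own z: mouth to closed top. Mouth 18 mm wide, inside 27 mm deep. It meets the nubs with its mouth 12 mm above the collar; the push peaks (10 to 12 N) at 10 to 11 mm, drops to about nothing by 7 mm, the cap snaps in over the last 5 mm and rests on the collar.
- cap_mouth (a point): Centre of the cap's mouth (its lower rim).
- vial_next_mid (a point): Centre (39 mm above its foot) of the squat sealed vial in the rack's middle well: white, blue band, orange top, 36 mm across, 78 mm high, loose.
- vial_far_mid (a point): Centre of the like sealed vial in the rack's -y end well.

How it is judged:
By the outcome, as a careful person would: the job done as asked, in the order asked, and still so for the second after the job is handed in, while the arm keeps its last pose, push and grip.
It also fails if it takes over 51 s, if anything falls off the work surface, if the arm or the gripper's body presses on something with over 40 N, if the wrist force passes 120 N, or if a joint passes its speed limit or range.

### The arm

A 6-joint arm with a two-finger parallel gripper is mounted at the origin on a cart in front of the work surface, level with it; the furniture and walls round the work are solid. World frame = base frame: x ahead of the robot, y to its left, z up, the work surface at z = 0. Lengths are in mm, angles in rad, forces in N, time in s.
With the tool pointing down it reaches from about 350 to 775 mm from the base axis. Payload 7.3 kg.
Tool frame: the origin (TCP) lies at the very end of the fingers, on their centre line; the grasp point (between the pads) lies 19 mm behind it (bot.grasp_offset is the distance from the TCP to the grasp point, in mm); z points along the fingers, y is the direction in which the jaws open and shut (so a half turn about z gives the same grasp; the last joint's range is limited). The gripper opens to 92 mm and grips with 3 to 60 N. Pads are 19 mm wide; open, the fingers measure 130 mm over their backs; the gripper's body (75 mm by 190 mm) begins 47 mm behind the grasp point.
Start: joints at [-1.409, 0.342, 1.524, -0, 1.275, -0.146], TCP at [159.078, -500.341, 205.541] pointing down, gripper open.
Joint ranges: [-2.53, 2.53], [-0.77, 2.02], [0.04, 2.7], [-1, 4.14], [0.28, 2.66], [-3.11, 3.11]. Speed limits (rad/s): [2.57, 2.57, 3.14, 3.14, 3.14, 3.14].

### API

Orientations are given as [roll, pitch, yaw] about the fixed x, y, z axes, in that order (R = Rz(yaw) Ry(pitch) Rx(roll)).
In Python, from plant import bot gives the robot as it stands.
- The arm moves only by the tool servo_tool, never from a script. Its arguments are lists of equal length, an entry for each row: "angular": the turn, a rotation vector about the world's x, y, z in degrees, a list of three; "slide": the shift along the world's x, y, z in mm, a list of three; "grip": the opening, from -1 (shut) to 1 (fully open), so that 0 is half open. In form: {"angular": [[ax, ay, az], ...], "slide": [[dx, dy, dz], ...], "grip": [grip, ...]}. A call has 1 to 10 rows; each row is the pose to reach, as a shift and turn from the pose commanded when the call began; what a row does not reach only later rows make up. A row lasts 1/12 s, in which the tool goes at most 41.7 mm and 7.16 degrees, less where a joint would pass 70% of its speed; a pose out of reach is approached as far as the arm can. A call with a gripper value outside its range is refused whole. The fingers move at their own pace and stop on an object; the grip force is fixed at half the most. Time passes only in rows, so rows that repeat a pose let the fingers close. It gives the time, the measured TCP pose, the force and the opening at its end, in the units of the state.
- bot.get_obs(): the state, without advancing time (a new reading comes with each control period).
- bot.capture(name): name is "scene" or "top" or "wrist"; returns a dict with "img" (384x512x3 uint8, blue, green, red), "range_z" (384x512 float32, mm along the optical axis (not along the pixel's ray), 0 where there is no reading), "fov_y" (degrees; the focal length in pixels is half the picture's height over the tangent of half this angle, whatever the lens; pixels are square), "cx", "cy" (the principal point, pixels), "R" (3x3) and "t" (3): a world point X has camera coordinates R X + t; the wrist camera has in their place "T_tool_cam" (4x4, takes a point from camera to tool coordinates, whose origin is the TCP and whose axes are the flange's). Camera axes: x right, y down, z forward; pixel columns grow to the right and rows downward; lengths in mm; the calibration is good to about 2 mm. A picture is of the moment at which its call begins: read the wrist's pose just before it.
- bot.close_job(): hands the job in, once; it reports no verdict.
The state is a dict: "time": time; "joint_positions": joint angles; "dq": joint speeds; "tau": joint torques, N m; "tool_pos": TCP position; "tcp_rot": TCP orientation; "contact_force": force on the tool from outside, world axes, zero at the start; "moment": the same for the moment, N m; "grip_width": finger opening in mm.
Only numpy, scipy, OpenCV 4.12 (cv2) and the standard library are available. Lean on these libraries where they do the work, as an engineer would, in place of code of your own. Each camera call takes 0.05 s, during which the arm holds its last target.

## Working session

There is one attempt and no reset: what is moved stays moved. The work goes in short steps, Python scripts to look and compute and a tool call to move; the robot and the scene stay as the last step left them, time stands still between calls to the robot, and variables do not carry over. Pictures are saved under pics/ and viewed, and the job is handed in when it is done.

Besides the shell and the picture viewer there is one more tool, called after ">>>" in YAML: its name, and indented under it one key for each argument. servo_tool: Moves the arm, as the interface text tells. Its arguments: {"type":"object","properties":{"angular":{"type":"array","items":{"type":"array","items":{"type":"number"}}},"slide":{"type":"array","items":{"type":"array","items":{"type":"number"}}},"grip":{"type":"array","items":{"type":"number"}}},"required":["angular","slide","grip"]}

```bash
ls; mkdir -p pics
cat > h.py <<'E'
import numpy as np, cv2
from plant import bot
def cap(n,fn):
    o=bot.get_obs(); c=bot.capture(n); cv2.imwrite('pics/'+fn+'.png',c['img'])
    np.savez('pics/'+fn+'.npz',o=np.array([o],dtype=object),c=np.array([c],dtype=object)); return o,c
def load(fn):
    z=np.load('pics/'+fn+'.npz',allow_pickle=True); return z['o'][0],z['c'][0]
def f(c): return c['img'].shape[0]/2/np.tan(np.radians(c['fov_y'])/2)
def cloud(c,o=None):
    z=c['range_z'].astype(float); h,w=z.shape; u,v=np.meshgrid(np.arange(w),np.arange(h)); F=f(c)
    P=np.stack([(u-c['cx'])/F*z,(v-c['cy'])/F*z,z],-1)
    if 'R' in c: return (P-c['t'])@np.asarray(c['R'])
    from scipy.spatial.transform import Rotation as Ro
    T=np.asarray(c['T_tool_cam']); P=P@T[:3,:3].T+T[:3,3]
    return P@Ro.from_euler('xyz',o['tcp_rot']).as_matrix().T+np.asarray(o['tool_pos'])
E
python3 - <<'E'
from h import *
o,c=cap('scene','s0');o2,c2=cap('top','t0')
print(o)
for k in (c,c2): print(k['fov_y'],k['cx'],k['cy'],k['R'],k['t'])
E
```

```text
pics
{'time': 0.0, 'joint_positions': array([-1.40898129e+00,  3.42709402e-01,  1.52501155e+00, -2.10959907e-05,
        1.27539665e+00, -1.45997853e-01]), 'dq': array([ 0.0002988 ,  0.00211363,  0.00021909, -0.00141767,  0.00031873,
       -0.00016163]), 'tau': array([ 6.37539506e-05, -4.31239700e+01, -2.44218099e+01,  7.16726203e-02,
        5.60436677e-02, -1.22687366e-04]), 'tool_pos': array([ 159.00636725, -499.88289486,  204.85381174]), 'tcp_rot': array([-3.14008100e+00, -2.01889444e-04,  3.07818897e-01]), 'contact_force': array([-1.11724164, -0.29498815,  0.38691264]), 'moment': array([ 0.01846907,  0.0033745 , -0.00676128]), 'grip_width': 91.9877751374829}
57.94708976721626 253.56482329536732 190.83414870902433 [[ 0.8754054  -0.48328005  0.01028428]
 [-0.1982594  -0.37836477 -0.90417549]
 [ 0.44086119  0.78948115 -0.42703738]] [-494.83252602  116.64645071  801.22990957]
42.1332113225224 257.56168998804685 186.67072443525566 [[-1.01730764e-03 -9.99922965e-01  1.23705005e-02]
 [-9.91510903e-01 -5.99814120e-04 -1.30022187e-01]
 [ 1.30019590e-01 -1.23977587e-02 -9.91433912e-01]] [-169.59679762  502.91716027 1031.4832276 ]
```

View pics/s0.png

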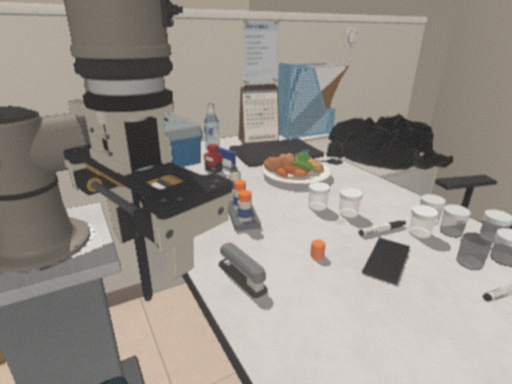

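View pics/t0.png

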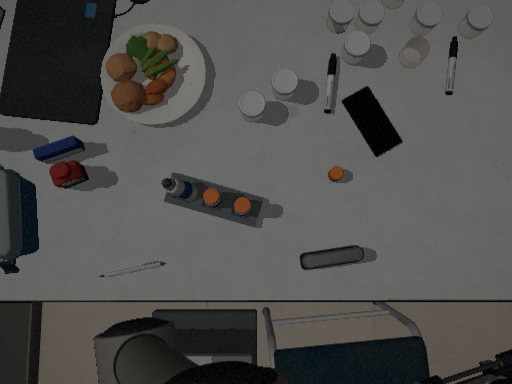

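The top view shows the rack from (167,183) to (263,210), with the tipped vial at its left (+y) end near (172,186). The sealed vials are at (212,197) and (242,206), and the loose cap is at (336,173).

Run:
```python
from h import *
o,c=load('t0'); P=cloud(c)
hsv=cv2.cvtColor(c['img'],cv2.COLOR_BGR2HSV)
m=((hsv[...,0]<14)&(hsv[...,1]>170)&(hsv[...,2]>90)).astype(np.uint8)
n,l,s,ce=cv2.connectedComponentsWithStats(m)
for i in range(1,n):
    if s[i,4]>30:
        p=P[l==i]; top=np.percentile(p[:,2],80); q=p[abs(p[:,2]-top)<4]; print(ce[i],s[i,4],top,q.mean(0).round(1),(q.max(0)+q.min(0)).round(1)/2)
# rack: points with z 10..20 in region
reg=np.zeros(m.shape,bool); reg[165:235,155:275]=1
k=reg&(P[...,2]>12)&(P[...,2]<20)
pt=P[k][:,:2]; r=cv2.minAreaRect(pt.astype(np.float32)); print('rack',r,cv2.boxPoints(r))
k=reg&(P[...,2]>24)
p=P[k]; 
vv,uu=np.nonzero(k)
s2=uu<200
for a,b,d in zip(uu[s2][::6],vv[s2][::6],p[s2][::6].round(0)): print(a,b,d,end=';')
im=cv2.resize(c['img'][150:250,140:290],None,fx=5,fy=5,interpolation=cv2.INTER_CUBIC); cv2.imwrite('pics/t0z.png',im)
o,c=load('s0'); im=cv2.resize(c['img'][130:270,190:350],None,fx=5,fy=4.2,interpolation=cv2.INTER_CUBIC); cv2.imwrite('pics/s0z.png',im)
```

```text
[335.94656489 172.59541985] 131 34.61237214406694 [ 533.9 -338.4   33.5] [ 533.75 -338.65   34.35]
[210.57754011 195.42245989] 187 87.18533799412556 [477.9 -73.9  86.2] [478.1  -73.8   86.65]
[241.93157895 204.34210526] 190 87.60951218384349 [ 459.7 -137.1   86.5] [ 459.75 -137.5    87.3 ]
rack ((478.43011474609375, -73.86640167236328), (205.62405395507812, 66.23809051513672), 73.98075866699219) [[ 418.2251   -163.5466  ]
 [ 481.8911   -181.82568 ]
 [ 538.63513    15.813797]
 [ 474.96912    34.09288 ]]
173 169 [ 364. -156. 1090.];174 177 [518.   3.  74.];169 178 [515.  13.  74.];175 178 [515.   0.  76.];166 179 [510.  15.  96.];172 179 [512.   5.  86.];178 179 [513.  -6.  77.];164 180 [508.  19.  96.];170 180 [510.   9.  84.];176 180 [511.  -2.  77.];182 180 [513. -12.  64.];166 181 [506.  15.  95.];172 181 [508.   5.  86.];178 181 [508.  -7.  80.];184 181 [512. -16.  58.];165 182 [504.  17.  98.];171 182 [505.   7.  87.];177 182 [506.  -5.  82.];183 182 [509. -15.  64.];163 183 [502.  20. 100.];169 183 [502.   9.  93.];175 183 [504.  -1.  82.];181 183 [505. -12.  73.];187 183 [508. 
[... 1064 characters left out ...]
 192 [486.   8.  75.];177 192 [487.  -4.  72.];183 192 [488. -15.  64.];189 192 [490. -25.  46.];195 192 [492. -36.  29.];172 193 [484.   6.  76.];178 193 [485.  -5.  68.];184 193 [486. -16.  59.];190 193 [488. -27.  44.];196 193 [490. -38.  30.];173 194 [483.   5.  66.];179 194 [484.  -7.  64.];185 194 [485. -18.  55.];191 194 [486. -29.  40.];174 195 [483.   5.  51.];180 195 [483.  -8.  54.];186 195 [483. -19.  47.];192 195 [485. -30.  36.];178 196 [481.  -3.  51.];184 196 [481. -15.  50.];190 196 [482. -27.  42.];179 197 [479.  -4.  45.];185 197 [479. -17.  45.];191 197 [481. -28.  31.];184 198 [478. -14.  39.];190 198 [479. -26.  32.];186 199 [477. -17.  31.];191 203 [ 364. -156. 1090.];
```

View pics/t0z.png

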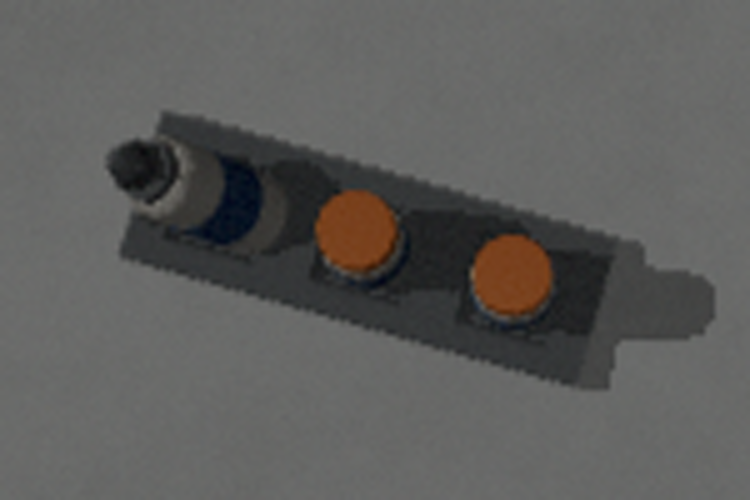

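View pics/s0z.png

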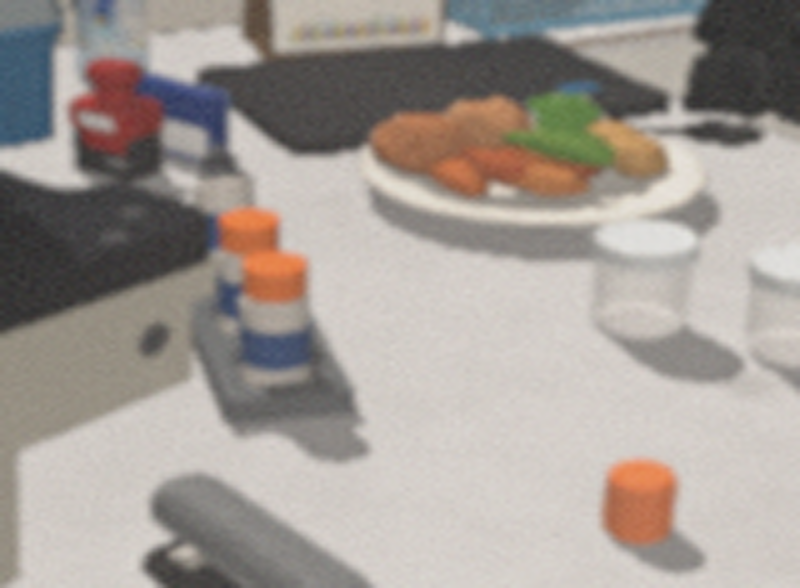

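>>> servo_tool:
  angular:
    - [0,0,6]
    - [0,0,12]
    - [0,0,18]
    - [0,0,24]
    - [0,0,30]
    - [0,0,36]
    - [0,0,42]
    - [0,0,48]
    - [0,0,54]
    - [0,0,56.4]
  slide:
    - [25,35,5]
    - [50,70,10]
    - [75,105,15]
    - [100,140,20]
    - [125,175,25]
    - [150,210,30]
    - [175,245,35]
    - [200,280,40]
    - [225,315,45]
    - [245,350,50]
  grip: [1,1,1,1,1,1,1,1,1,1]

```text
time: 0.93
tool_pos: [397.9, -160.0, 254.0]
tcp_rot: [3.141, 0.0, 1.297]
contact_force: [0.1, -0.6, 0.0]
grip_width: 91.6
```

>>> servo_tool:
  angular:
    - [0,0,0]
    - [0,0,0]
    - [0,0,0]
    - [0,0,0]
    - [0,0,0]
    - [0,0,0]
    - [0,0,0]
    - [0,0,0]
  slide:
    - [20,35,0]
    - [40,70,5]
    - [60,105,10]
    - [75,140,10]
    - [90,165,10]
    - [100,180,10]
    - [100,180,10]
    - [100,180,10]
  grip: [1,1,1,1,1,1,1,1]

```text
time: 1.6
tool_pos: [496.9, 18.7, 263.3]
tcp_rot: [-3.14, 0.001, 1.294]
contact_force: [0.1, -0.8, 0.4]
grip_width: 91.7
```

Run:
```python
from h import *
o,c=cap('wrist','w1'); print(o['time'],o['tool_pos'],o['tcp_rot'],o['joint_positions'].round(3)); print(c['T_tool_cam'])
cap('top','t1')
```

```text
1.6 [496.86266109  18.71375109 263.27729201] [-3.14033232e+00  5.98910648e-04  1.29433046e+00] [-0.116  0.251  1.492 -0.     1.4    0.16 ]
[[-1.59741325e-03 -9.57186484e-01 -2.89467585e-01  7.70610108e+01]
 [ 9.99997998e-01 -1.18026508e-03 -1.61564297e-03 -6.86118470e-01]
 [ 1.20482313e-03 -2.89469587e-01  9.57186453e-01 -1.79595726e+02]
 [ 0.00000000e+00  0.00000000e+00  0.00000000e+00  1.00000000e+00]]
```

View pics/w1.png

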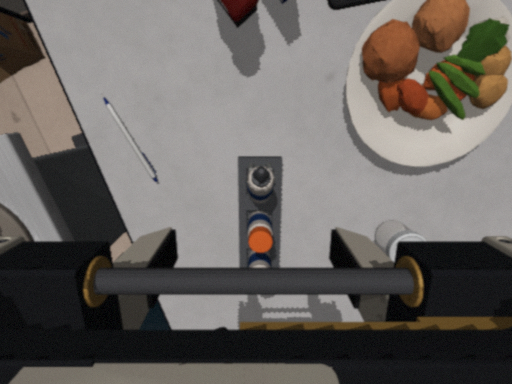

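The wrist view shows the rack aligned with the image columns. Its far end spans u 239–282 at v 156, the tipped vial's stud is at (260,176), and the middle cap is at (260,240).

Run:
```python
from h import *
o,c=load('w1'); P=cloud(c,o); print(c['cx'],c['cy'],f(c))
reg=np.zeros(P.shape[:2],bool); reg[140:300,225:300]=1
reg&=c['range_z']>0
th=np.radians(16.02); yr=np.array([np.sin(th),np.cos(th)]); xr=np.array([np.cos(th),-np.sin(th)]); C=np.array([478.4,-73.9])
Q=np.stack([(P[...,:2]-C)@xr,(P[...,:2]-C)@yr,P[...,2]],-1)
k=reg&(P[...,2]>12)&(P[...,2]<20); q=Q[k]; print('rack',q.min(0),q.max(0), np.percentile(q,[2,98],axis=0))
for y in (60,75,90,98):
    s=q[abs(q[:,1]-y)<3]; print(y,s[:,0].min() if len(s) else None,s[:,0].max() if len(s) else None)
# vial fit: points z>22, y>25
k=reg&(Q[...,2]>20)&(Q[...,1]>25)&(Q[...,1]<120)&(abs(Q[...,0])<30); q=Q[k]; print(len(q),q.min(0),q.max(0))
for v in range(156,205,4):
    print(v,[tuple(Q[v,u].round(0).astype(int)) for u in range(246,278,4)])
from scipy.optimize import least_squares
# axis: foot (x0,y0,z0 dependent on lean) lean t, xtilt
def res(p,q):
    x0,y0,t,b=p; a=np.array([np.sin(b),np.sin(t)*np.cos(b),np.cos(t)*np.cos(b)]); f0=np.array([x0,y0,8+18*np.sin(t)])
    d=q-f0; s=d@a; r=np.linalg.norm(d-s[:,None]*a,axis=1)
    R=np.where(s<70,18,np.where(s<76,13,7.5)); e=np.where(s<70.,r-18,np.where(s<76,np.minimum(abs(r-13),abs(s-76)),np.where(s<97,r-7.5,3)))
    return e
r=least_squares(res,[0,47,np.radians(32),0],args=(q,),loss='soft_l1',f_scale=1.5); print(r.x,np.degrees(r.x[2:]),np.median(abs(res(r.x,q))))
o2,c2=load('t1')
```

```text
253.06116999595906 194.67019300581362 290.2915344377591
rack [-32.16044129 -84.79631215  12.08766138] [34.03964242 99.91648091 19.86926211] [[-31.3719645  -78.69202594  13.63808133]
 [ 33.3782451   98.86398927  17.96227141]]
60 -30.79160087888916 33.21044327082959
75 -32.071800794701836 32.62725108871525
90 -31.87936747041607 33.64175497371567
98 -31.869085868380758 33.57026758258416
1365 [-17.16726858  33.81858777  21.59093628] [ 18.51008224 119.98398436 369.75832836]
156 [(np.int64(-20), np.int64(100), np.int64(5)), (np.int64(-14), np.int64(100), np.int64(4)), (np.int64(-8), np.int64(100), np.int64(4)), (np.int64(-2), np.int64(100), np.int64(4)), (np.int64(4), np.int64(100), np.int64(3)), (np.int64(10), np.int64(100), np.int64(4)), (np.int64(16), np.int64(100), np.int64(6)), (np.int64(22), np.int64(100), np.int64(5))]
160 [(np.int64(-20), np.int64(96), np.int64(17)), (np.int64(-14), np.int64(96), np.int64(16)), (np.int64(-8), np.int64(96), np.int64(17)), (np.int64(-2), np.int64(96), np.int64(17)), (np.int64(4), np.int64(96), np.int64(16)), (np.int64(10), np.int64(95), np.int64(15))
[... 3432 characters left out ...]
int64(33)), (np.int64(-2), np.int64(41), np.int64(40)), (np.int64(4), np.int64(41), np.int64(40)), (np.int64(10), np.int64(38), np.int64(30)), (np.int64(17), np.int64(33), np.int64(16)), (np.int64(23), np.int64(33), np.int64(16))]
204 [(np.int64(-20), np.int64(26), np.int64(15)), (np.int64(-14), np.int64(27), np.int64(18)), (np.int64(-8), np.int64(27), np.int64(15)), (np.int64(-2), np.int64(27), np.int64(17)), (np.int64(5), np.int64(27), np.int64(16)), (np.int64(11), np.int64(27), np.int64(16)), (np.int64(17), np.int64(27), np.int64(16)), (np.int64(23), np.int64(27), np.int64(16))]
[8.46292605e-01 4.76256387e+01 5.73222039e-01 4.84791860e-04] [3.28432036e+01 2.77765275e-02] 2.798360411153112
```

>>> servo_tool:
  angular:
    - [-6,1.7,0]
    - [-12,3.4,0]
    - [-18,5.2,0]
    - [-24,6.9,0]
    - [-30,8.6,0]
    - [-31,8.9,0]
    - [-31,8.9,0]
    - [-31,8.9,0]
    - [-31,8.9,0]
  slide:
    - [3,4,0]
    - [6,8,-15]
    - [9,12,-35]
    - [12,16,-60]
    - [15.4,20,-85]
    - [15.4,23,-105]
    - [15.4,23,-125]
    - [15.4,23,-129]
    - [15.4,23,-129]
  grip: [1,1,1,1,1,1,1,1,1]

```text
time: 2.45
tool_pos: [511.6, 39.9, 134.1]
tcp_rot: [-3.138, 0.564, 1.293]
contact_force: [0.4, 0.1, -0.4]
grip_width: 91.7
```

Run:
```python
from h import *
from scipy.spatial.transform import Rotation as Ro
o,c=cap('wrist','w2'); print(o['time'],o['tool_pos'],o['tcp_rot'],o['joint_positions'].round(3))
R=Ro.from_euler('xyz',o['tcp_rot']).as_matrix(); print(R)
cap('scene','s2');cap('top','t2')
```

```text
2.45 [511.62654521  39.8817186  134.05760225] [-3.1377548  0.5644039  1.2926695] [ 0.236  0.598  1.466 -0.49   1.405  0.679]
[[ 0.23197356  0.9610007  -0.15055208]
 [ 0.81243901 -0.27652694 -0.51329885]
 [-0.53491226 -0.00324262 -0.84490139]]
```

View pics/w2.png

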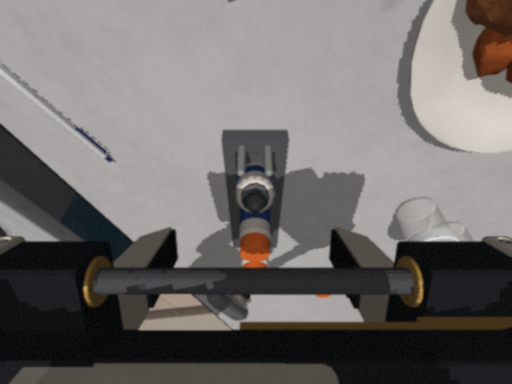

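View pics/s2.png

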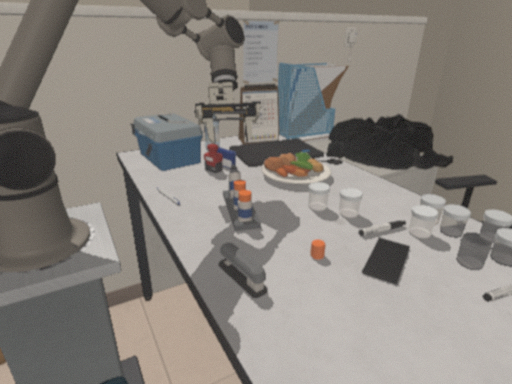

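The wrist view shows the stud at (255,200), centred between the fingers, with the fork pins behind it at u 242 and 269. The path down looks clear.

>>> servo_tool:
  angular:
    - [0,0,0]
    - [0,0,0]
    - [0,0,0]
    - [0,0,0]
    - [0,0,0]
    - [0,0,0]
    - [0,0,0]
  slide:
    - [-3,-10,-17]
    - [-6,-20,-34]
    - [-9,-30,-51]
    - [-12,-40,-68]
    - [-15,-50,-83]
    - [-15,-50,-83]
    - [-15,-50,-83]
  grip: [1,1,1,1,1,1,1]

```text
time: 3.18
tool_pos: [497.9, -9.5, 53.1]
tcp_rot: [3.141, 0.562, 1.29]
contact_force: [0.7, -0.3, 0.2]
grip_width: 91.7
```

Run:
```python
from h import *
o,c=cap('wrist','w3'); print(o['time'],o['tool_pos'],o['tcp_rot'],o['contact_force']);cap('scene','s3');cap('top','t3')
o,c=load('s3'); im=cv2.resize(c['img'][100:260,170:330],None,fx=4.5,fy=3.7,interpolation=cv2.INTER_CUBIC); cv2.imwrite('pics/s3z.png',im)
```

```text
3.1833 [497.85523114  -9.48155378  53.08274725] [3.14073499 0.56249647 1.28996365] [ 0.67821978 -0.26453558  0.2416535 ]
```

View pics/w3.png

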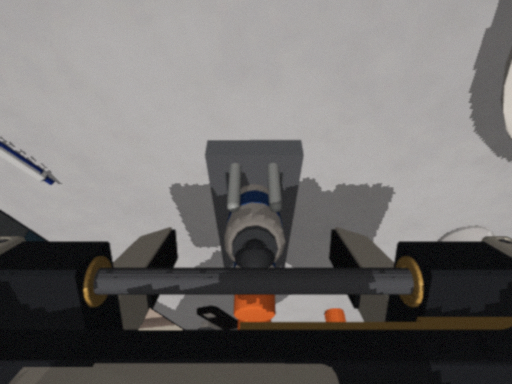

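View pics/s3z.png

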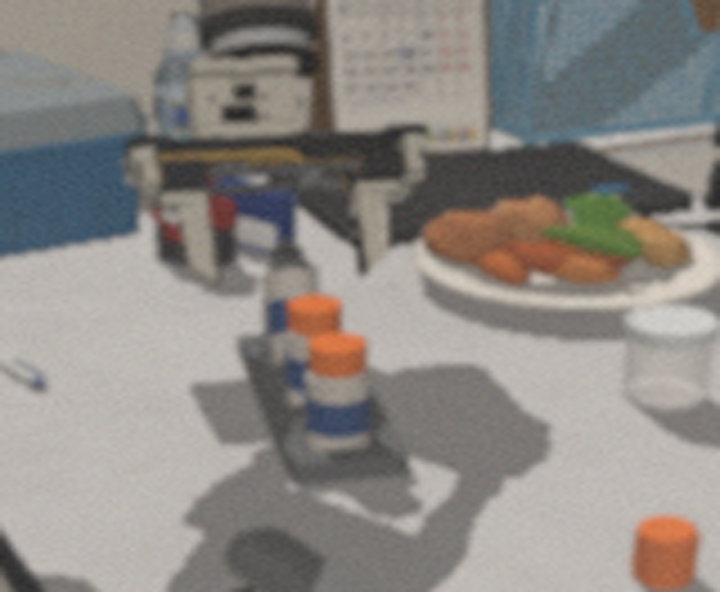

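View pics/t3.png

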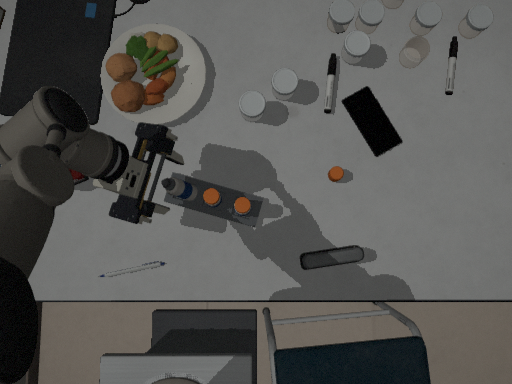

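Run:
```python
from h import *
from scipy.spatial.transform import Rotation as Ro
for n in ('t3','s3','w3'):
    o,c=load(n); R=Ro.from_euler('xyz',o['tcp_rot']).as_matrix(); p=np.array(o['tool_pos'])
    for l in ([0,0,0],[0,46,0],[0,-46,0],[0,46,-19],[0,-46,-19],[0,0,-19]):
        X=p+R@np.array(l)
        if n[0]=='w':
            T=np.asarray(c['T_tool_cam']); Y=np.linalg.inv(T)@np.r_[l,1]; Y=Y[:3]
        else: Y=np.asarray(c['R'])@X+c['t']
        F=f(c); print(n,l,X.round(0),(Y[0]/Y[2]*F+c['cx']).round(0),(Y[1]/Y[2]*F+c['cy']).round(0))
    im=cv2.resize(c['img'][130:240,110:260],None,fx=5,fy=5,interpolation=cv2.INTER_CUBIC) if n=='t3' else None
    if im is not None: cv2.imwrite('pics/t3z.png',im)
```

```text
t3 [0, 0, 0] [499.  -9.  54.] 181.0 187.0
t3 [0, 46, 0] [543. -21.  54.] 187.0 166.0
t3 [0, -46, 0] [455.   4.  53.] 174.0 208.0
t3 [0, 46, -19] [546. -12.  70.] 181.0 164.0
t3 [0, -46, -19] [457.  14.  70.] 168.0 206.0
t3 [0, 0, -19] [502.   1.  70.] 175.0 185.0
s3 [0, 0, 0] [499.  -9.  53.] 235.0 181.0
s3 [0, 46, 0] [543. -22.  54.] 251.0 180.0
s3 [0, -46, 0] [454.   4.  53.] 219.0 183.0
s3 [0, 46, -19] [546. -12.  70.] 250.0 174.0
s3 [0, -46, -19] [457.  13.  69.] 218.0 176.0
s3 [0, 0, -19] [501.   1.  70.] 234.0 175.0
w3 [0, 0, 0] [498.  -9.  53.] 255.0 228.0
w3 [0, 46, 0] [542. -22.  53.] 324.0 228.0
w3 [0, -46, 0] [454.   3.  53.] 186.0 228.0
w3 [0, 46, -19] [545. -12.  69.] 331.0 240.0
w3 [0, -46, -19] [456.  13.  69.] 179.0 240.0
w3 [0, 0, -19] [501.   0.  69.] 255.0 240.0
```

View pics/t3z.png

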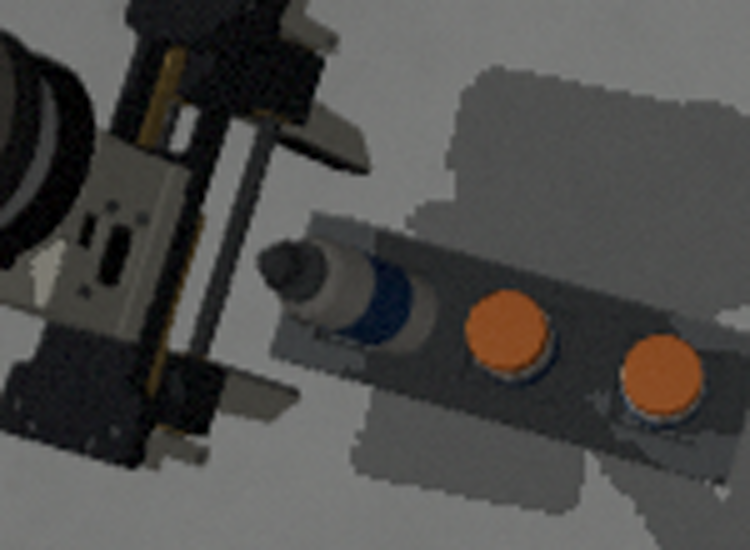

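Run:
```python
from h import *
from scipy.spatial.transform import Rotation as Ro
o,c=load('t3'); P=cloud(c); R=Ro.from_euler('xyz',o['tcp_rot']).as_matrix()
L=(P-np.array(o['tool_pos']))@R
np.set_printoptions(suppress=True)
for sgn in (1,-1):
    k=(abs(L[...,0])<25)&(sgn*L[...,1]>35)&(sgn*L[...,1]<75)&(L[...,2]>-50)&(L[...,2]<15)&(P[...,2]>25)
    v,u=np.nonzero(k); 
    i=np.argsort(-L[k][:,2])[:25:3]
    for j in i: print(u[j],v[j],L[k][j].round(1))
# vial in tool frame
k=(abs(L[...,1])<25)&(P[...,2]>25)&(abs(L[...,0])<60); 
o,c=load('t0'); 
q=L[k]; print(len(q)); 
from scipy.optimize import least_squares
def res(p,q):
    x0,y0,tx,ty,zf=p; a=np.array([tx,ty,-1]);a/=np.linalg.norm(a)
    d=q-np.array([x0,y0,zf]); s=d@a; r=np.linalg.norm(d-s[:,None]*a,axis=1)
    return np.where(s<70,r-18,np.where(s<76,np.minimum(abs(r-13),abs(s-76)),np.where(s<97,r-7.5,4)))
q=q[(q[:,2]>-62)&(q[:,2]<35)&(abs(q[:,0])<30)]
for i in range(0,len(q),25): print(q[i].round(0))
b=min((least_squares(res,[x,0,0,0,z],args=(q,),loss='soft_l1') for x in(-6,0,6) for z in (30,38,46)),key=lambda r:r.cost); print(b.x,b.cost,len(q),np.median(abs(res(b.x,q))))
```

```text
183 164 [ -6.2  45.9 -21.3]
183 162 [ -7.2  49.5 -24.1]
182 164 [ -7.6  44.8 -25.7]
182 161 [ -7.4  50.5 -28.1]
182 163 [-10.2  46.2 -29.3]
182 160 [ -9.3  52.  -31. ]
180 163 [ -7.6  44.9 -32.2]
181 158 [ -7.   55.3 -33.1]
174 162 [  7.5  44.3 -33.9]
168 210 [ -6.3 -53.5 -23.6]
169 209 [-10.5 -51.1 -26.1]
167 211 [ -9.3 -56.2 -28.7]
167 210 [-10.3 -54.3 -30.7]
165 212 [ -7.3 -59.2 -31.4]
166 207 [ -7.8 -49.1 -33.4]
164 213 [ -7.8 -61.8 -33.8]
164 212 [ -8.5 -59.9 -35.4]
164 207 [ -5.9 -50.3 -36.9]
4504
[ 11.  14. -26.]
[  1.   8. -37.]
[ -6.  10. -27.]
[ -9.  10. -21.]
[ -9.   8. -20.]
[-13.   5. -27.]
[ -9.   1. -30.]
[ -3.  -3. -33.]
[ -1.  -9. -47.]
[-10.   9.  15.]
[-17.   1. -10.]
[-13.  -4. -19.]
[ -9.  -9. -28.]
[  7. -14. -26.]
[-12.   3.  26.]
[-13.  -2.  13.]
[-13.  -7.   2.]
[-12. -11.  -4.]
[-10. -12.   5.]
[-11. -11.  14.]
[  6. -20.  10.]
[ -9. -13.  34.]
[ 4.60506517 -1.76864313 -0.0032122   0.00019076 42.14259629] 424.5574755880375 532 0.8940066815680225
```

Run:
```python
from h import *
o,c=load('w3'); z=c['range_z'].astype(float); F=f(c); T=np.asarray(c['T_tool_cam'])
np.set_printoptions(suppress=True)
def L(u,v): 
    d=z[v,u]; return (T@np.array([(u-c['cx'])/F*d,(v-c['cy'])/F*d,d,1]))[:3].round(1)
for v in (228,232,236,240,245,255,270,290,300):
    print(v,[ (u,L(u,v)) for u in (160,168,174,176,332,336,342)])
im=cv2.resize(c['img'][200:340,90:190],None,fx=5,fy=4,interpolation=cv2.INTER_CUBIC); cv2.imwrite('pics/w3z.png',im)
```

```text
228 [(160, array([-37.9, -93.6,  87.3])), (168, array([  9.4, -50.7, -22.1])), (174, array([-37.5, -79.4,  86.4])), (176, array([-37.9, -77.7,  87.2])), (332, array([-37.6,  76.8,  86.6])), (336, array([  9.6,  47.2, -22.5])), (342, array([  9.3,  50.9, -21.9]))]
232 [(160, array([  9.8, -53.3, -28.8])), (168, array([  9.6, -49. , -28.3])), (174, array([  7.9, -46.7, -24.5])), (176, array([-43.3, -78.8,  89.8])), (332, array([  7.1,  45.1, -22.7])), (336, array([  7.8,  46.9, -24.3])), (342, array([  9.3,  49.3, -27.6]))]
236 [(160, array([ 10. , -51.6, -34.3])), (168, array([  8. , -48.6, -30. ])), (174, array([  5.5, -46.8, -24.7])), (176, array([  4. , -46.6, -21.5])), (332, array([  4.5,  45.3, -22.5])), (336, array([  8.3,  45.1, -30.7])), (342, array([  9.6,  47.5, -33.5]))]
240 [(160, array([ 10.1, -50. , -39.4])), (168, array([  8.2, -47. , -35.6])), (174, array([  3.5, -46.7, -25.8])), (176, array([  1.7, -46.6, -22.1])), (332, array([  2.6,  45.1, -23.8])), (336, array([  6.8,  44.7, -32.6])), (342, array([  8.2,  47.1, -35.5]))]
245 [(160, array([  9.1, -48.8, -43.4])), (1
[... 638 characters left out ...]
-100.5])), (332, array([  29.1,   23.4, -100. ])), (336, array([  29.5,   24.4, -100.7])), (342, array([  29.5,   26.2, -100.6]))]
290 [(160, array([  25.4,  -28.3, -104.8])), (168, array([  25. ,  -26.1, -104.4])), (174, array([  25.4,  -24.2, -105. ])), (176, array([  24.7,  -23.9, -103.9])), (332, array([  24.6,   22.8, -103.7])), (336, array([  24.5,   24. , -103.6])), (342, array([  24.8,   25.7, -104. ]))]
300 [(160, array([-195.6, -138.9,  186.2])), (168, array([-196.5, -127.5,  187.4])), (174, array([-196.2, -118.5,  187. ])), (176, array([-196.2, -115.5,  187. ])), (332, array([-196.3,  115.1,  187.3])), (336, array([-196.5,  121.2,  187.6])), (342, array([-196.3,  129.9,  187.3]))]
```

View pics/w3z.png

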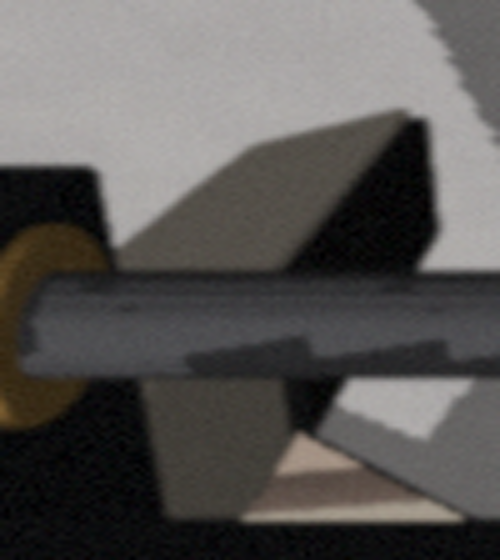

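Run:
```python
from h import *
from scipy.spatial.transform import Rotation as Ro
print(bot.grasp_offset,[a for a in dir(bot) if a[0]!='_'])
# what's in top cloud in tool frame near body
np.set_printoptions(suppress=True)
o,c=load('w3'); z=c['range_z'].astype(float); F=f(c); T=np.asarray(c['T_tool_cam'])
def L(u,v): 
    d=z[v,u]; return (T@np.array([(u-c['cx'])/F*d,(v-c['cy'])/F*d,d,1]))[:3].round(0)
for v in range(236,384,8): print(v,[tuple(L(u,v)) for u in (20,60,100,140,200,255,300,400)])
```

```text
18.8 ['Unreachable', 'capture', 'close_job', 'get_obs', 'grasp_offset']
236 [(np.float64(35.0), np.float64(-80.0), np.float64(-89.0)), (np.float64(-49.0), np.float64(-199.0), np.float64(93.0)), (np.float64(-49.0), np.float64(-158.0), np.float64(93.0)), (np.float64(10.0), np.float64(-63.0), np.float64(-34.0)), (np.float64(-50.0), np.float64(-56.0), np.float64(95.0)), (np.float64(10.0), np.float64(0.0), np.float64(-34.0)), (np.float64(-50.0), np.float64(47.0), np.float64(95.0)), (np.float64(-50.0), np.float64(150.0), np.float64(95.0))]
244 [(np.float64(35.0), np.float64(-76.0), np.float64(-94.0)), (np.float64(35.0), np.float64(-63.0), np.float64(-94.0)), (np.float64(35.0), np.float64(-50.0), np.float64(-95.0)), (np.float64(10.0), np.float64(-59.0), np.float64(-43.0)), (np.float64(-64.0), np.float64(-58.0), np.float64(104.0)), (np.float64(10.0), np.float64(0.0), np.float64(-45.0)), (np.float64(-63.0), np.float64(49.0), np.float64(103.0)), (np.float64(33.0), np.float64(48.0), np.float64(-91.0))]
252 [(np.float64(35.0), np.float64(-72.0), np.float64(-99.0)), (np.float64(35.0), np.float64(
[... 7238 characters left out ...]
float64(25.0), np.float64(-12.0), np.float64(-133.0)), (np.float64(24.0), np.float64(-0.0), np.float64(-131.0)), (np.float64(25.0), np.float64(9.0), np.float64(-132.0)), (np.float64(21.0), np.float64(31.0), np.float64(-129.0))]
380 [(np.float64(24.0), np.float64(-48.0), np.float64(-133.0)), (np.float64(23.0), np.float64(-41.0), np.float64(-133.0)), (np.float64(23.0), np.float64(-33.0), np.float64(-132.0)), (np.float64(22.0), np.float64(-25.0), np.float64(-132.0)), (np.float64(24.0), np.float64(-11.0), np.float64(-134.0)), (np.float64(25.0), np.float64(-0.0), np.float64(-134.0)), (np.float64(25.0), np.float64(8.0), np.float64(-134.0)), (np.float64(20.0), np.float64(31.0), np.float64(-130.0))]
```

All three cameras place the open fingertips about 21 mm short of the nominal TCP. I'll go 10 mm deeper, close and look again.

>>> servo_tool:
  angular:
    - [0,0,0]
    - [0,0,0]
    - [0,0,0]
  slide:
    - [-0.4,-1.4,-5]
    - [-0.8,-2.7,-10]
    - [-0.8,-2.7,-10]
  grip: [1,1,1]

```text
time: 3.58
tool_pos: [496.2, -11.6, 41.2]
tcp_rot: [-3.14, 0.563, 1.293]
contact_force: [0.7, -0.1, -0.1]
grip_width: 91.7
```

>>> servo_tool:
  angular:
    - [0,0,0]
    - [0,0,0]
    - [0,0,0]
    - [0,0,0]
  slide:
    - [0,0,0]
    - [0,0,0]
    - [0,0,0]
    - [0,0,0]
  grip: [0.1,0.1,0.1,0.1]

```text
time: 3.92
tool_pos: [496.8, -11.5, 42.0]
tcp_rot: [-3.141, 0.563, 1.292]
contact_force: [0.4, 0.8, -0.6]
grip_width: 69.8
```

```bash
cat > tool.py <<'E'
from h import *
from scipy.spatial.transform import Rotation as Ro
np.set_printoptions(suppress=True)
def wl(c):
    z=c['range_z'].astype(float); F=f(c); T=np.asarray(c['T_tool_cam']); h,w=z.shape; u,v=np.meshgrid(np.arange(w),np.arange(h))
    P=np.stack([(u-c['cx'])/F*z,(v-c['cy'])/F*z,z],-1); return P@T[:3,:3].T+T[:3,3]
E
python3 - <<'E'
from tool import *
o,c=cap('wrist','w4'); cap('top','t4'); print(o)
L=wl(c)
k=(abs(L[...,0])<12)&(L[...,1]<-15)&(L[...,1]>-70)&(L[...,2]>-60)&(L[...,2]<20); q=L[k]; print(q[np.argsort(-q[:,2])[:8]].round(1))
E
```

```text
{'time': 3.9167, 'joint_positions': array([ 0.15459702,  0.6730926 ,  1.63563812, -0.55757473,  1.15592497,
        0.74669379]), 'dq': array([-0.00093863, -0.0005508 , -0.00030217,  0.00096741,  0.00067047,
       -0.00018734]), 'tau': array([  0.00457481, -51.07447743, -16.41712725,  -1.61196783,
         1.66954737,  -0.02008393]), 'tool_pos': array([496.7636015 , -11.53937297,  41.97785295]), 'tcp_rot': array([-3.14129119,  0.56289253,  1.29231835]), 'contact_force': array([ 0.38273622,  0.84393097, -0.59496723]), 'moment': array([ 0.27337396, -0.15211497,  0.05345467]), 'grip_width': 69.7873086104699}
[[  3.4 -16.9  -1.5]
 [  1.7 -17.4  -4.4]
 [  4.9 -16.4  -6.9]
 [  6.1 -15.6  -8.2]
 [  5.  -16.3  -8.7]
 [  6.3 -15.5 -10.1]
 [  3.7 -16.8 -10.5]
 [  5.2 -16.1 -10.9]]
```

View pics/w4.png

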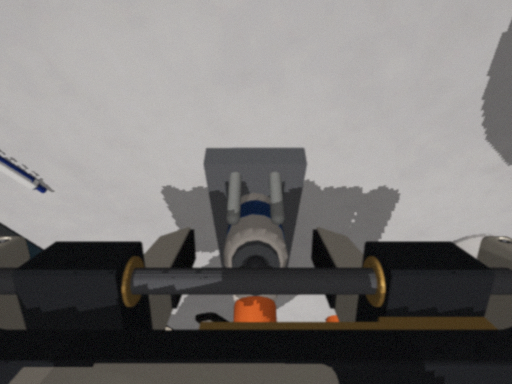

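Closing the jaws doesn't move the fingertips along the tool axis, so they really do end near tool z = -21. I'll go 12 mm deeper while watching the force.

>>> servo_tool:
  angular:
    - [0,0,0]
    - [0,0,0]
    - [0,0,0]
  slide:
    - [-0.5,-1.5,-2.5]
    - [-0.9,-3.1,-5.1]
    - [-0.9,-3.1,-5.1]
  grip: [0.1,0.1,0.1]

```text
time: 4.27
tool_pos: [495.3, -15.0, 36.2]
tcp_rot: [-3.14, 0.563, 1.293]
contact_force: [-0.4, 0.1, 0.3]
grip_width: 50.9
```

>>> servo_tool:
  angular:
    - [0,0,0]
    - [0,0,0]
    - [0,0,0]
  slide:
    - [-0.5,-1.5,-2.5]
    - [-0.9,-3.1,-5.1]
    - [-0.9,-3.1,-5.1]
  grip: [0.1,0.1,0.1]

```text
time: 4.52
tool_pos: [494.4, -18.1, 31.2]
tcp_rot: [-3.14, 0.563, 1.293]
contact_force: [0.6, 0.2, 0.2]
grip_width: 50.8
```

>>> servo_tool:
  angular:
    - [0,0,0]
    - [0,0,0]
    - [0,0,0]
    - [0,0,0]
    - [0,0,0]
    - [0,0,0]
  slide:
    - [0,0,0]
    - [0,0,0]
    - [0,0,0]
    - [0,0,0]
    - [0,0,0]
    - [0,0,0]
  grip: [-0.1,-0.2,-0.3,-0.6,-1,-1]

```text
time: 5.02
tool_pos: [495.6, -17.9, 32.1]
tcp_rot: [3.14, 0.563, 1.292]
contact_force: [3.8, -1.5, 1.4]
grip_width: 35.4
```

Run:
```python
from tool import *
o,c=cap('wrist','w5'); cap('top','t5'); cap('scene','s5');print(o['time'],o['tool_pos'],o['tcp_rot'],o['contact_force'],o['grip_width'])
c=load('t5')[1];a=cv2.resize(c['img'][140:230,120:240],None,fx=5,fy=5); cv2.imwrite('pics/t5z.png',a)
```

```text
5.0167 [495.59727452 -17.91978857  32.08881336] [3.140309   0.56272616 1.29182778] [ 3.84135734 -1.46141444  1.37799626] 35.37472478607266
```

View pics/w5.png

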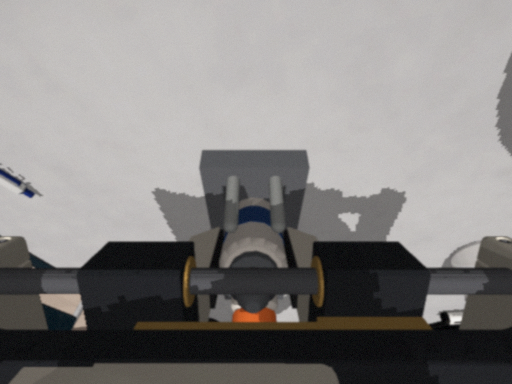

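View pics/t5z.png

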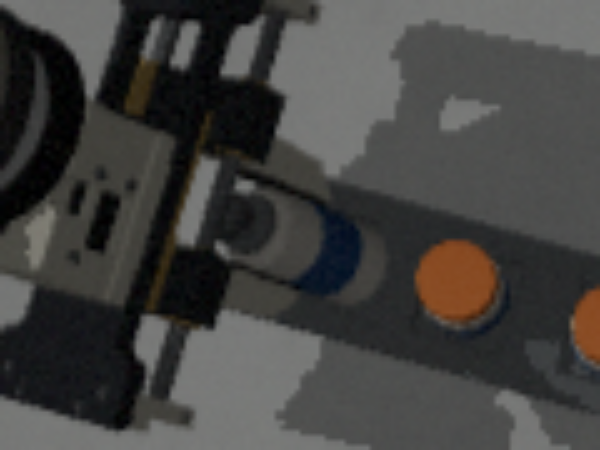

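The vial is gripped (35.4 mm opening, forces low). Both views show the pads around the upper body with the stud clear of the palm. Next I lift slightly and turn it upright over the well.

>>> servo_tool:
  angular:
    - [0,0,0]
    - [5,-1.4,0]
    - [10,-2.9,0]
    - [15,-4.3,0]
    - [20,-5.7,0]
    - [25,-7.2,0]
    - [30,-8.6,0]
    - [31,-8.9,0]
    - [31,-8.9,0]
    - [31,-8.9,0]
  slide:
    - [0,0,6]
    - [0.5,1,9]
    - [1,2,11]
    - [1,3.5,12]
    - [1.5,4.5,12]
    - [1.7,5.5,12]
    - [2,7,12]
    - [2.1,7,12]
    - [2.1,7,12]
    - [2.1,7,12]
  grip: [-1,-1,-1,-1,-1,-1,-1,-1,-1,-1]

```text
time: 6.0
tool_pos: [496.2, -10.8, 43.6]
tcp_rot: [-3.14, 0.0, 1.291]
contact_force: [0.6, 0.3, -1.7]
grip_width: 35.2
```

Run:
```python
from tool import *
o,c=cap('wrist','w6'); cap('top','t6'); cap('scene','s6');print(o['time'],o['tool_pos'],o['tcp_rot'],o['contact_force'],o['grip_width'])
c=load('s6')[1];a=cv2.resize(c['img'][130:250,190:300],None,fx=5,fy=5,interpolation=cv2.INTER_CUBIC); cv2.imwrite('pics/s6z.png',a)
c=load('t6')[1];a=cv2.resize(c['img'][140:230,120:270],None,fx=5,fy=5,interpolation=cv2.INTER_CUBIC); cv2.imwrite('pics/t6z.png',a)
```

```text
6.0 [496.17804011 -10.81311653  43.58420737] [-3.14012728  0.00040146  1.29093674] [ 0.60415546  0.26024936 -1.67779962] 35.153360512904044
```

View pics/w6.png

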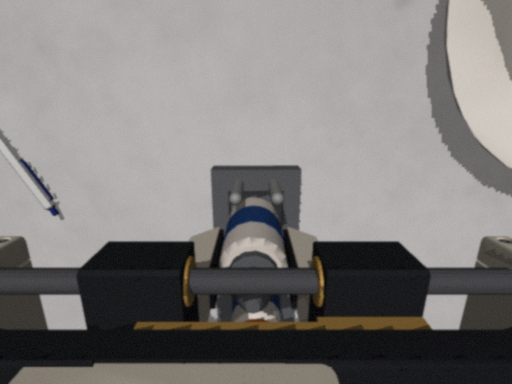

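View pics/s6z.png

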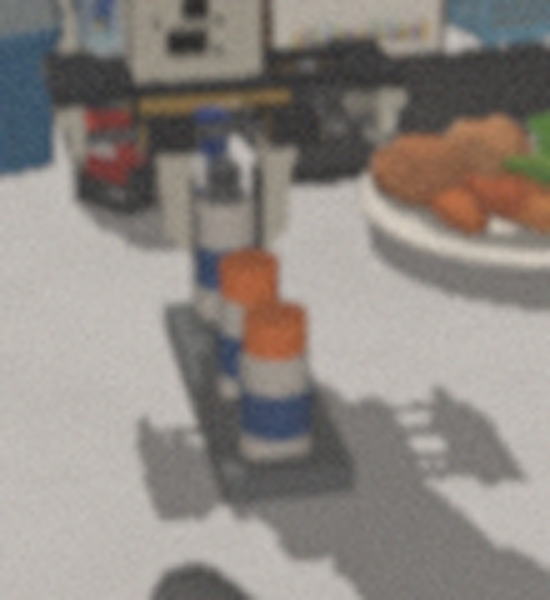

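View pics/t6z.png

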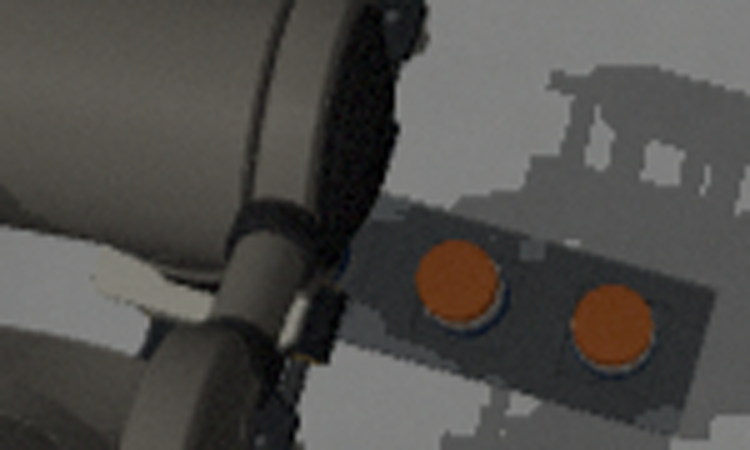

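The wrist view shows the vial upright between the pads, with the pins at (236,198) and (277,198). I'll measure its pose relative to the rack in the wrist frame.

Run:
```python
from tool import *
from scipy.optimize import least_squares
o,c=load('w6'); L=wl(c)
# heights: world z ≈ tcpz - Lz
H=o['tool_pos'][2]-L[...,2]
# rack top
reg=np.zeros(H.shape,bool); reg[150:240,195:320]=1
k=reg&(H>12)&(H<20); q=L[k]; print('rack x,y range', np.percentile(q,[0,1,99,100],axis=0).round(1)); print('top H',np.median(H[k]),'desk H',np.median(H[100:150,220:300]))
# end face (H 2..12)
k=reg&(H>3)&(H<12)&(abs(L[...,1])<30); print('endface',np.median(L[k],0))
# pins
for s in (-1,1):
    k=reg&(H>22)&(H<60)&(abs(L[...,1]-s*13)<7)&(L[...,0]>19); q=L[k]; print('pin',len(q),q.mean(0).round(1),np.percentile(q[:,0],[5,50,95]),q[:,1].min(),q[:,1].max(),H[k].max())
# vial
k=np.zeros(H.shape,bool);k[190:265,222:285]=1
k&=(abs(L[...,1])<19)&(L[...,0]<20)&(H>24); q=L[k]; print(len(q),q.min(0),q.max(0))
def res(p):
    x0,y0,tx,ty=p; d=q-np.array([x0,y0,0]); s=-q[:,2]; e=np.hypot(q[:,0]-x0-tx*s,q[:,1]-y0-ty*s); return e-18
m=q[:,2]>-38; q=q[m]
b=least_squares(res,[0,0,0,0],loss='soft_l1'); print(b.x,np.degrees(b.x[2:]),np.median(abs(b.fun)),len(q))
# collar step & band rows along u=255
for v in range(184,268,3): print(v,L[v,254].round(1),c['img'][v,254],end=' | ')
```

```text
rack x,y range [[-19.9 -31.9  23.6]
 [-12.6 -31.4  25.7]
 [ 33.9  33.8  31.1]
 [ 34.2  34.4  31.6]]
top H 16.261122031585472 desk H 0.13205877722133152
endface [12.60633161  5.12652836 35.30224615]
pin 258 [ 24.7 -11.4  -1.6] [21.05363126 25.28185935 26.79907225] -15.486012787525905 -7.85291350546626 55.73846522931679
pin 267 [24.7 13.6 -1.3] [20.87767513 25.33007833 26.81170269] 10.143291234678234 17.684691842661366 55.55433158143448
3560 [ -0.2999153  -18.87349856 -58.90620347] [19.75521589 17.3675114  17.04433905]
[-1.96930906 -0.58894944 -0.01026323 -0.00747734] [-0.58803999 -0.42842019] 0.22255086336991603 1672
184 [22.7 -0.3 27.2] [81 78 79] | 187 [20.1 -0.3 28.5] [85 79 79] | 190 [18.2 -0.3 27.1] [71 68 69] | 193 [13.6 -0.3 34.8] [49 48 46] | 196 [11.2 -0.3 34.7] [78 75 76] | 199 [16.  -0.4 11.8] [121 127 134] | 202 [16.1 -0.4  4.9] [124 129 137] | 205 [16.4 -0.4 -2.1] [104  97  95] | 208 [16.4 -0.4 -7.9] [74 40 23] | 211 [ 16.4  -0.4 -13.3] [77 44 26] | 214 [ 16.2  -0.4 -17.9] [71 40 19] | 217 [ 15.7  -0.4 -21.5] [73 41 20] | 220 [ 16.4  -0.4 -28. ] [79 46 26] | 223 [ 15.3  -0.4 -29.9] [125 130 134] | 226 [ 16.   -0.4 -35.5] [126 132 138] | 229 [ 15.4  -0.5 -38.4] [123 128 136] | 232 [ 15.3  -0.5 -42. ] [124 132 138] | 235 [ 15.5  -0.5 -46.1] [124 130 137] | 238 [ 15.1  -0.5 -48.7] [147 155 162] | 241 [ 13.8  -0.5 -49.3] [163 174 181] | 244 [ 12.8  -0.5 -50.6] [178 187 196] | 247 [ 11.4  -0.5 -51. ] [170 177 185] | 250 [ 10.4  -0.5 -52.1] [131 136 143] | 253 [ 10.5  -0.5 -55.5] [56 56 53] | 256 [ 10.1  -0.5 -57.5] [79 77 76] | 259 [  8.4  -0.5 -57.3] [85 83 82] | 262 [  7.2  -0.5 -58.1] [83 80 78] | 265 [  5.4  -0.5 -57.6] [81 79 77] |
```

>>> servo_tool:
  angular:
    - [0,0,0]
    - [0,0,0]
    - [0,0,0]
    - [0,0,0]
    - [0,0,0]
  slide:
    - [1.2,-1.6,0]
    - [1.2,-1.6,-3]
    - [1.2,-1.6,-6]
    - [1.2,-1.6,-8]
    - [1.2,-1.6,-11]
  grip: [-1,-1,-1,-1,-1]

```text
time: 6.57
tool_pos: [498.1, -12.2, 32.3]
tcp_rot: [-3.141, 0.0, 1.292]
contact_force: [-0.2, 0.6, -1.2]
grip_width: 35.0
```

>>> servo_tool:
  angular:
    - [0,0,0]
    - [0,0,0]
    - [0,0,0]
  slide:
    - [0,0,-1.5]
    - [0,0,-3]
    - [0,0,-3]
  grip: [-1,-1,-1]

```text
time: 6.82
tool_pos: [497.9, -12.3, 29.3]
tcp_rot: [-3.141, 0.0, 1.292]
contact_force: [-0.3, 0.1, -1.2]
grip_width: 35.2
```

>>> servo_tool:
  angular:
    - [0,0,0]
    - [0,0,0]
    - [0,0,0]
  slide:
    - [0,0,-1]
    - [0,0,-2]
    - [0,0,-2]
  grip: [-1,-1,-1]

```text
time: 7.07
tool_pos: [498.1, -12.4, 27.6]
tcp_rot: [-3.142, 0.0, 1.292]
contact_force: [-0.0, 0.3, -1.5]
grip_width: 35.4
```

>>> servo_tool:
  angular:
    - [0,0,0]
    - [0,0,0]
  slide:
    - [0,0,-1]
    - [0,0,-1]
  grip: [-1,-1]

```text
time: 7.23
tool_pos: [498.3, -12.4, 27.0]
tcp_rot: [3.141, -0.0, 1.292]
contact_force: [0.3, -0.0, 2.3]
grip_width: 35.5
```

The vial touched the floor at the expected height. I'll release it and rise straight up.

>>> servo_tool:
  angular:
    - [0,0,0]
    - [0,0,0]
    - [0,0,0]
    - [0,0,0]
    - [0,0,0]
  slide:
    - [0,0,0]
    - [0,0,0]
    - [0,0,0]
    - [0,0,0]
    - [0,0,0]
  grip: [0,0.3,0.4,0.4,0.4]

```text
time: 7.65
tool_pos: [498.2, -12.4, 26.6]
tcp_rot: [3.142, 0.0, 1.292]
contact_force: [-0.1, 0.4, 0.2]
grip_width: 62.5
```

>>> servo_tool:
  angular:
    - [0,0,0]
    - [0,0,0]
    - [0,0,0]
    - [0,0,0]
    - [0,0,0]
    - [0,0,0]
    - [0,0,0]
  slide:
    - [0,0,10]
    - [0,0,30]
    - [0,0,65]
    - [0,0,100]
    - [0,0,130]
    - [0,0,150]
    - [0,0,150]
  grip: [0.4,0.4,0.4,0.4,0.4,0.4,0.4]

```text
time: 8.23
tool_pos: [500.6, -12.7, 182.0]
tcp_rot: [3.132, -0.001, 1.292]
contact_force: [0.2, -1.2, 0.4]
grip_width: 64.6
```

Run:
```python
from tool import *
o,c=cap('wrist','w7'); cap('scene','s7');print(o['time'],o['tool_pos'],o['tcp_rot'],o['contact_force'],o['grip_width'])
c=load('s7')[1];a=cv2.resize(c['img'][130:250,190:300],None,fx=5,fy=5,interpolation=cv2.INTER_CUBIC); cv2.imwrite('pics/s7z.png',a)
```

```text
8.2333 [500.6212054  -12.74788814 182.04969766] [ 3.13215624 -0.00091301  1.29237775] [ 0.18370666 -1.22487251  0.37395301] 64.5846127877894
```

View pics/w7.png

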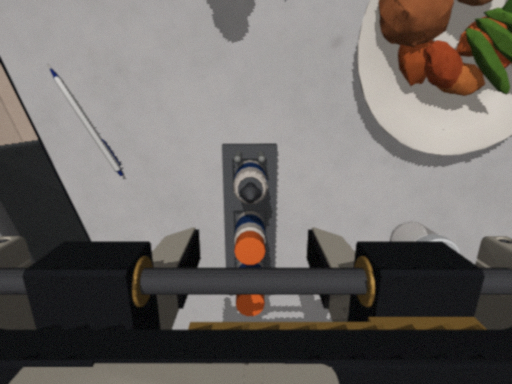

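View pics/s7z.png

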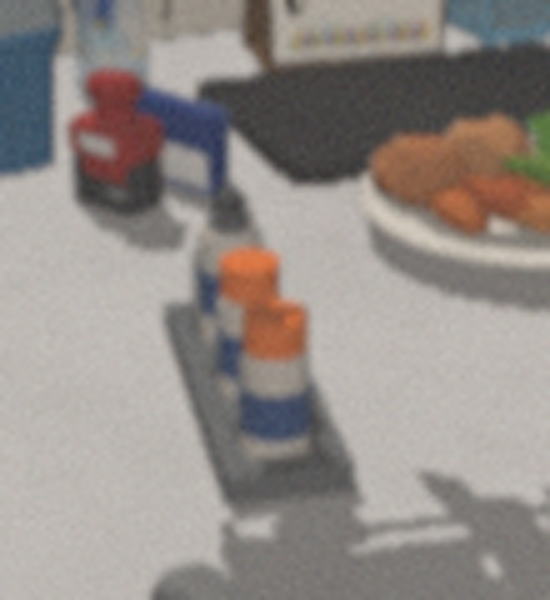

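The vial stands upright on its own, with the stud at (250,185) in the wrist view and its neighbours untouched. Now to the cap.

>>> servo_tool:
  angular:
    - [0,0,0]
    - [0,0,0]
    - [0,0,0]
    - [0,0,0]
    - [0,0,0]
    - [0,0,0]
    - [0,0,0]
    - [0,0,0]
    - [0,0,0]
    - [0,0,0]
  slide:
    - [4,-37,0]
    - [8,-74,0]
    - [12,-111,0]
    - [16,-148,0]
    - [20,-185,0]
    - [24,-222,-10]
    - [28,-259,-25]
    - [31,-290,-40]
    - [34,-318,-50]
    - [34,-328,-50]
  grip: [0.4,0.4,0.4,0.4,0.4,0.4,0.4,0.4,0.4,0.4]

```text
time: 9.17
tool_pos: [529.9, -342.9, 121.8]
tcp_rot: [-3.135, -0.002, 1.289]
contact_force: [-1.3, 1.0, -0.9]
grip_width: 64.3
```

>>> servo_tool:
  angular:
    - [0,0,0]
    - [0,0,0]
  slide:
    - [0,0,0]
    - [0,0,0]
  grip: [0.4,0.4]

```text
time: 9.33
tool_pos: [531.6, -339.6, 125.8]
tcp_rot: [-3.14, -0.001, 1.291]
contact_force: [-1.2, 1.1, 0.2]
grip_width: 64.4
```

Run:
```python
from tool import *
o,c=cap('wrist','w8'); cap('top','t8');print(o['time'],o['tool_pos'],o['tcp_rot'],o['contact_force'],o['grip_width'],o['joint_positions'].round(2))
L=wl(c); hsv=cv2.cvtColor(c['img'],cv2.COLOR_BGR2HSV)
m=((hsv[...,0]<14)&(hsv[...,1]>150)&(hsv[...,2]>60))&(L[...,2]>30); m[:, :]&=True
H=o['tool_pos'][2]-L[...,2]
q=L[m&(abs(L[...,0])<60)&(abs(L[...,1])<60)]; print(len(q),q.min(0),q.max(0))
t=m&(abs(H-34)<3)&(abs(L[...,0])<60); q=L[t]; print('top',len(q),np.percentile(q,[1,50,99],axis=0).round(1))
```

```text
9.3333 [ 531.60228413 -339.61453794  125.78370301] [-3.13964227 -0.00139979  1.29140805] [-1.18668439  1.06811046  0.15859104] 64.40356552595367 [-0.69  0.6   1.32  0.    1.22 -0.41]
800 [-17.1093269  -10.20412961  89.82451382] [ 12.76805689  17.36480345 120.91246643]
top 661 [[-15.7  -9.4  90. ]
 [ -2.1   3.7  91.6]
 [ 11.   17.3  93.9]]
```

View pics/w8.png

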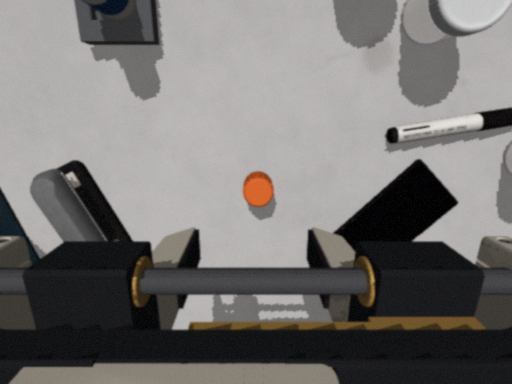

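View pics/t8.png

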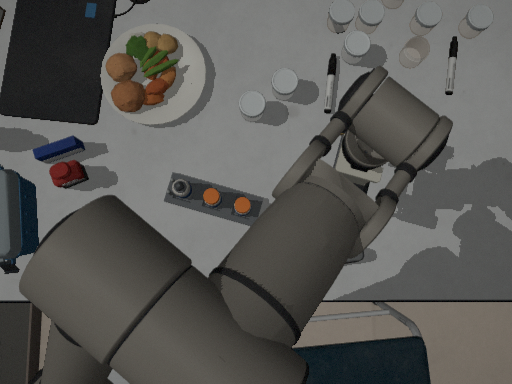

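The wrist view shows the cap at (258,188), and the top view shows the vial upright in its end well at (180,188). Descending over the cap.

>>> servo_tool:
  angular:
    - [0,0,0]
    - [0,0,0]
    - [0,0,0]
    - [0,0,0]
    - [0,0,0]
    - [0,0,0]
  slide:
    - [3.2,-3.2,-25]
    - [3.2,-3.2,-55]
    - [3.2,-3.2,-85]
    - [3.2,-3.2,-105]
    - [3.2,-3.2,-116]
    - [3.2,-3.2,-116]
  grip: [0.4,0.4,0.4,0.4,0.4,0.4]

```text
time: 9.93
tool_pos: [534.6, -341.3, 8.9]
tcp_rot: [-3.138, -0.002, 1.294]
contact_force: [0.1, 0.2, 0.3]
grip_width: 64.2
```

>>> servo_tool:
  angular:
    - [0,0,0]
    - [0,0,0]
    - [0,0,0]
    - [0,0,0]
  slide:
    - [0,0,-3]
    - [0,0,-6]
    - [0,0,-9]
    - [0,0,-9]
  grip: [0.4,0.4,0.4,0.4]

```text
time: 10.27
tool_pos: [535.7, -343.7, 2.3]
tcp_rot: [3.14, 0.0, 1.292]
contact_force: [-0.6, -0.1, -0.6]
grip_width: 64.2
```

Run:
```python
from tool import *
o,c=cap('wrist','w9');print(o['time'],o['tool_pos'],o['tcp_rot'],o['contact_force'])
L=wl(c); H=o['tool_pos'][2]-L[...,2]; hsv=cv2.cvtColor(c['img'],cv2.COLOR_BGR2HSV)
m=((hsv[...,0]<14)&(hsv[...,1]>150)&(hsv[...,2]>40)); q=L[m&(abs(L[...,1])<30)&(abs(L[...,0])<30)]; print(len(q),np.percentile(q,[1,50,99],axis=0).round(1))
k=(abs(L[...,0])<12)&(L[...,1]<-25)&(L[...,1]>-50)&(H>5)&(H<60); print(np.sort(H[k])[:10])
```

```text
10.2667 [ 535.67301737 -343.73181921    2.32584496] [3.14045067 0.00047647 1.29225779] [-0.60281335 -0.12797761 -0.60956757]
2556 [[-10.8 -15.2 -33.3]
 [  6.1  -1.6 -31.5]
 [ 15.4  12.1  -2.6]]
[22.52030173 22.58550239 23.06309287 23.24879742 23.49118147 23.79527725
 23.8798256  23.89021977 23.97937082 24.10695081]
```

View pics/w9.png

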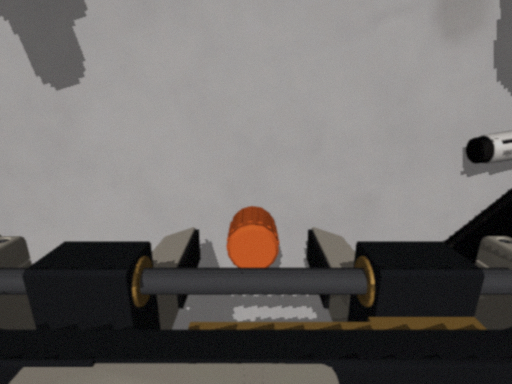

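>>> servo_tool:
  angular:
    - [0,0,0]
    - [0,0,0]
    - [0,0,0]
  slide:
    - [-1.2,0.4,-3]
    - [-1.2,0.4,-6]
    - [-1.2,0.4,-6]
  grip: [0.4,0.4,0.4]

```text
time: 10.57
tool_pos: [533.8, -343.0, -4.9]
tcp_rot: [-3.141, -0.0, 1.292]
contact_force: [-0.3, 0.1, 0.7]
grip_width: 64.5
```

>>> servo_tool:
  angular:
    - [0,0,0]
    - [0,0,0]
    - [0,0,0]
  slide:
    - [0,0,-3]
    - [0,0,-6]
    - [0,0,-6]
  grip: [0.4,0.4,0.4]

```text
time: 10.82
tool_pos: [533.8, -342.9, -11.1]
tcp_rot: [-3.141, -0.0, 1.292]
contact_force: [0.5, 0.6, 0.3]
grip_width: 64.4
```

There is no contact at TCP z = -11, which confirms the offset. 4 mm more, then grip.

>>> servo_tool:
  angular:
    - [0,0,0]
    - [0,0,0]
    - [0,0,0]
  slide:
    - [0,0,-2]
    - [0,0,-4]
    - [0,0,-4]
  grip: [0.4,0.4,0.4]

```text
time: 11.07
tool_pos: [533.9, -343.0, -14.8]
tcp_rot: [-3.141, -0.0, 1.292]
contact_force: [-0.6, -0.2, 0.5]
grip_width: 64.3
```

>>> servo_tool:
  angular:
    - [0,0,0]
    - [0,0,0]
    - [0,0,0]
    - [0,0,0]
    - [0,0,0]
    - [0,0,0]
    - [0,0,0]
  slide:
    - [0,0,0]
    - [0,0,0]
    - [0,0,0]
    - [0,0,0]
    - [0,0,0]
    - [0,0,0]
    - [0,0,0]
  grip: [0.1,-0.1,-0.25,-0.4,-1,-1,-1]

```text
time: 11.65
tool_pos: [534.2, -343.2, -14.2]
tcp_rot: [3.141, 0.0, 1.292]
contact_force: [1.1, -0.1, -1.0]
grip_width: 29.6
```

Run:
```python
from tool import *
o,c=cap('wrist','w10');print(o['time'],o['tool_pos'],o['tcp_rot'],o['contact_force'],o['grip_width'])
```

```text
11.65 [ 534.1983428 -343.2144166  -14.2336313] [3.14134231 0.00006515 1.29212875] [ 1.13373269 -0.14642477 -0.96285398] 29.61800247254007
```

View pics/w10.png

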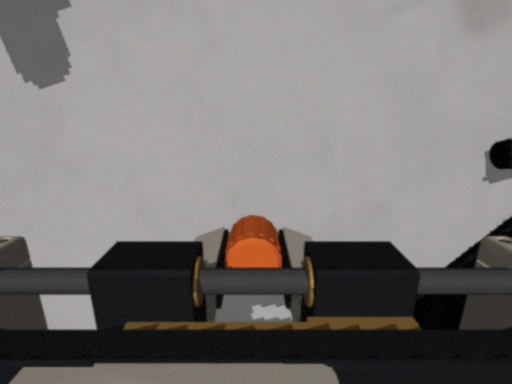

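>>> servo_tool:
  angular:
    - [0,0,0]
    - [0,0,0]
    - [0,0,0]
    - [0,0,0]
    - [0,0,0]
    - [0,0,0]
    - [0,0,0]
  slide:
    - [0,0,10]
    - [0,0,35]
    - [0,0,65]
    - [0,0,95]
    - [0,0,125]
    - [0,0,140]
    - [0,0,140]
  grip: [-1,-1,-1,-1,-1,-1,-1]

```text
time: 12.28
tool_pos: [536.1, -344.7, 131.2]
tcp_rot: [3.133, 0.004, 1.292]
contact_force: [1.4, 0.0, 0.4]
grip_width: 29.2
```

Run:
```python
from tool import *
from scipy.optimize import least_squares
o,c=cap('wrist','w11');print(o['time'],o['tool_pos'],o['tcp_rot'],o['contact_force'],o['grip_width'])
L=wl(c); hsv=cv2.cvtColor(c['img'],cv2.COLOR_BGR2HSV)
m=((hsv[...,0]<14)&(hsv[...,1]>150)&(hsv[...,2]>40))&(abs(L[...,1])<20)&(abs(L[...,0])<25)&(L[...,2]<0)
q=L[m]; print(len(q),np.percentile(q,[1,50,99],axis=0).round(1))
for v in range(205,275,4): print(v,L[v,254].round(1),c['img'][v,254],end='|')
s=q[(q[:,2]>-44)&(q[:,2]<-16)]
def res(p): return np.hypot(s[:,0]-p[0]-p[2]*(s[:,2]+30),s[:,1]-p[1]-p[3]*(s[:,2]+30))-15.3
b=least_squares(res,[0,0,0,0],loss='soft_l1'); print(b.x,len(s),np.median(abs(b.fun)))
```

```text
12.2833 [ 536.07681561 -344.71069434  131.18013526] [3.13340361 0.00355595 1.29223124] [1.36656645 0.04867526 0.42924748] 29.161058061374433
2512 [[ -1.3 -15.5 -49.7]
 [  9.2  -1.  -47.3]
 [ 15.3  13.4 -18.3]]
205 [-29.   -0.2 130.8] [195 195 198]|209 [-34.   -0.2 131.2] [195 196 199]|213 [-39.   -0.2 131.7] [194 195 198]|217 [ 14.5  -0.4 -18.6] [ 35  79 173]|221 [ 14.3  -0.4 -24.4] [ 33  77 171]|225 [ 14.3  -0.4 -30.4] [ 35  79 173]|229 [ 14.8  -0.5 -36.9] [ 32  78 171]|233 [ 14.6  -0.5 -41.5] [ 33  79 172]|237 [ 14.3  -0.5 -45.8] [ 38  88 189]|241 [ 13.   -0.5 -47.6] [ 52 123 232]|245 [ 11.1  -0.5 -48.3] [ 51 113 229]|249 [  9.1  -0.5 -48.7] [ 48 109 228]|253 [  6.6  -0.5 -48.2] [ 51 114 230]|257 [  4.7  -0.5 -48.8] [ 46 111 229]|261 [  1.7  -0.5 -47.4] [ 46 109 228]|265 [  0.2  -0.5 -48.8] [ 47 110 228]|269 [  29.5   -0.6 -101. ] [50 50 57]|273 [  29.    -0.6 -102.5] [69 69 68]|[-0.4882759  -0.76158467  0.00088298  0.00338689] 962 0.3725496306217746
```

>>> servo_tool:
  angular:
    - [0,0,0]
    - [0,0,0]
    - [0,0,0]
    - [0,0,0]
    - [0,0,0]
    - [0,0,0]
    - [0,0,0]
    - [0,0,0]
    - [0,0,0]
    - [0,0,0]
  slide:
    - [-4,37,0]
    - [-8,74,0]
    - [-12,111,0]
    - [-16,148,0]
    - [-20,185,0]
    - [-24,222,0]
    - [-28,259,0]
    - [-32,290,0]
    - [-37,318,0]
    - [-37,328,0]
  grip: [-1,-1,-1,-1,-1,-1,-1,-1,-1,-1]

```text
time: 13.17
tool_pos: [494.8, -11.7, 124.4]
tcp_rot: [-3.137, -0.0, 1.295]
contact_force: [0.3, 0.7, -0.5]
grip_width: 29.4
```

>>> servo_tool:
  angular:
    - [0,0,0]
    - [0,0,0]
    - [0,0,0]
  slide:
    - [0,0,0]
    - [0,0,0]
    - [0,0,0]
  grip: [-1,-1,-1]

```text
time: 13.42
tool_pos: [497.4, -16.4, 125.3]
tcp_rot: [-3.141, 0.001, 1.291]
contact_force: [0.7, 0.5, -0.0]
grip_width: 29.4
```

Run:
```python
from tool import *
o,c=cap('wrist','w12');cap('scene','s12');print(o['time'],o['tool_pos'],o['tcp_rot'],o['contact_force'],o['grip_width'])
a=cv2.resize(c['img'][130:290,180:330],None,fx=5,fy=3.7,interpolation=cv2.INTER_CUBIC); cv2.imwrite('pics/w12z.png',a)
c=load('s12')[1];a=cv2.resize(c['img'][100:230,180:300],None,fx=5,fy=4.5,interpolation=cv2.INTER_CUBIC); cv2.imwrite('pics/s12z.png',a)
```

```text
13.4167 [497.35516334 -16.37343753 125.28965294] [-3.14138621  0.00052004  1.29143295] [ 0.68692999  0.54697432 -0.01011116] 29.395940576376596
```

View pics/w12z.png

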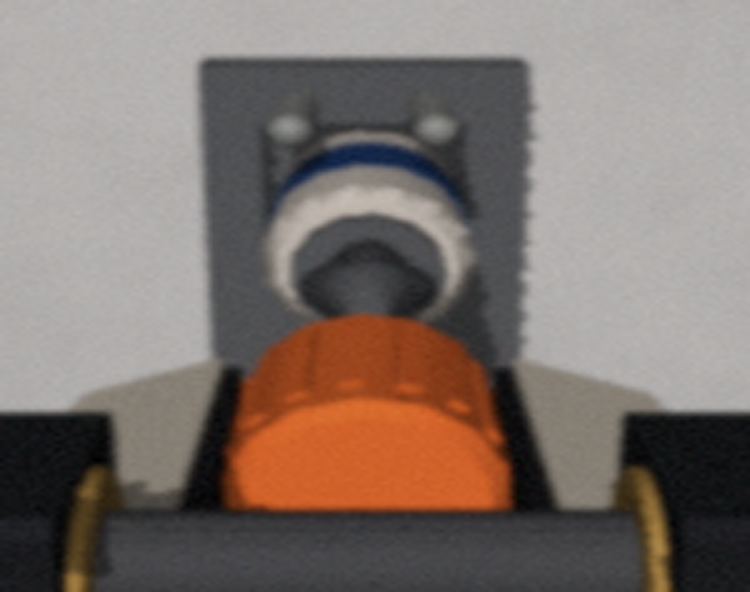

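View pics/s12z.png

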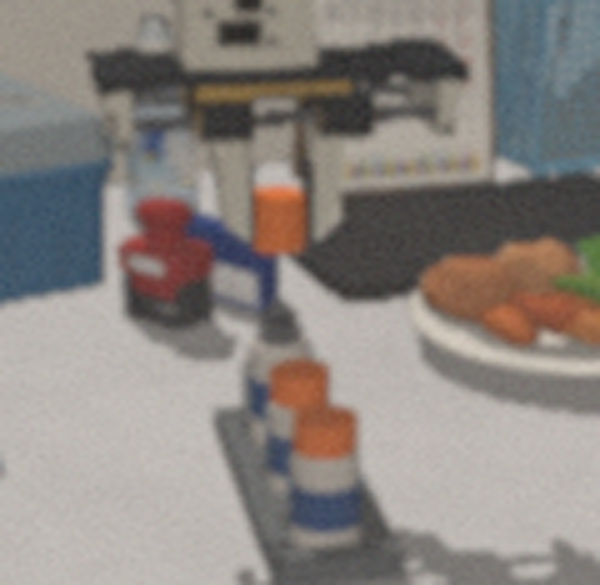

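The wrist zoom shows the cap just above the stud, which is nearly centred on it. I'll fit both axes in the wrist frame.

```bash
cat > fit.py <<'E'
from tool import *
from scipy.optimize import least_squares
def fitv(n,zb=125.3):
    o,c=load(n); L=wl(c); H=o['tool_pos'][2]-L[...,2]; hsv=cv2.cvtColor(c['img'],cv2.COLOR_BGR2HSV)
    org=((hsv[...,0]<14)&(hsv[...,1]>150)&(hsv[...,2]>40))
    m=(abs(L[...,1])<24)&(abs(L[...,0])<24)&(H>26)&(H<76)&~org; m[:180]&=True
    # exclude pins
    m&=~((H<57)&(L[...,0]>18))
    s=L[m]; h=H[m]
    def res(p): return np.hypot(s[:,0]-p[0]-p[2]*(h-50),s[:,1]-p[1]-p[3]*(h-50))-18
    b=least_squares(res,[0,0,0,0],loss='soft_l1'); print('body',b.x.round(3),len(s),np.median(abs(b.fun)).round(2))
    t=m=(abs(L[...,1]-b.x[1])<30)&(abs(L[...,0]-b.x[0])<24)&(H>75)&(H<81.5)&~org; q=L[t]; print('shoulder',len(q),q[:,1].min(),q[:,1].max())
    for lo,hi,R in ((85.5,97,7.5),):
        k=(abs(L[...,1])<15)&(abs(L[...,0])<15)&(H>lo)&(H<hi)&~org; s2=L[k]
        if len(s2)>10:
            print('stud y',np.percentile(s2[:,1],[2,98]),'x max',s2[:,0].max())
            b2=least_squares(lambda p:np.hypot(s2[:,0]-p[0],s2[:,1]-p[1])-R,[0,0],loss='soft_l1'); print('stud',b2.x.round(2),len(s2))
    k=org&(abs(L[...,1])<20)&(abs(L[...,0])<25)&(L[...,2]<0); q=L[k]; s3=q[(q[:,2]>-44)&(q[:,2]<-16)]
    b3=least_squares(lambda p:np.hypot(s3[:,0]-p[0]-p[2]*(s3[:,2]+30),s3[:,1]-p[1]-p[3]*(s3[:,2]+30))-15.3,[0,0,0,0],loss='soft_l1'); print('cap',b3.x.round(3),len(s3))
    # rack
    k=(H>12)&(H<20)&(abs(L[...,1])<45)&(L[...,0]>0)&(L[...,0]<60); q=L[k]; print('rack',np.percentile(q,[.5,99.5],axis=0).round(1)[:,:2])
E
python3 -c "
from fit import *
fitv('w12')"
```

```text
body [ 2.455 -0.604 -0.029  0.   ] 432 0.22
shoulder 482 -17.85805745685778 16.386247671946972
stud y [-10.32148509   9.67615534] x max 14.775230640495941
stud [ 3.68 -0.63] 177
cap [-0.518 -0.761  0.001 -0.001] 987
rack [[  0.3 -34.2]
 [ 39.1  31.4]]
```

>>> servo_tool:
  angular:
    - [0,0,0]
    - [0,0,0]
    - [0,0,0]
    - [0,0,0]
    - [0,0,0]
  slide:
    - [0.9,2.4,-5]
    - [0.9,2.4,-15]
    - [0.9,2.4,-22]
    - [0.9,2.4,-26]
    - [0.9,2.4,-26]
  grip: [-1,-1,-1,-1,-1]

```text
time: 13.93
tool_pos: [497.4, -13.0, 98.5]
tcp_rot: [-3.139, 0.0, 1.292]
contact_force: [0.2, -1.8, -0.4]
grip_width: 29.3
```

Run:
```python
from fit import *
o,c=cap('wrist','w13');cap('scene','s13');print(o['time'],o['tool_pos'],o['tcp_rot'],o['contact_force'],o['grip_width'])
fitv('w13')
a=cv2.resize(c['img'][130:290,180:330],None,fx=5,fy=3.7,interpolation=cv2.INTER_CUBIC); cv2.imwrite('pics/w13z.png',a)
c=load('s13')[1];a=cv2.resize(c['img'][110:220,190:290],None,fx=6,fy=5.4,interpolation=cv2.INTER_CUBIC); cv2.imwrite('pics/s13z.png',a)
```

```text
13.9333 [497.37184973 -12.95521521  98.52754016] [-3.13942818  0.00024496  1.2916157 ] [ 0.17006858 -1.76999718 -0.43945609] 29.342368889322174
body [-0.918  0.36  -0.026 -0.002] 765 0.19
shoulder 520 -16.819002408008558 17.615337031193487
stud y [-8.14116649  4.34812741] x max 9.6909926532676
stud [ 1.47 -0.55] 53
cap [-0.496 -0.784  0.002  0.002] 989
rack [[  0.4 -33.1]
 [ 35.8  32.5]]
```

View pics/w13z.png

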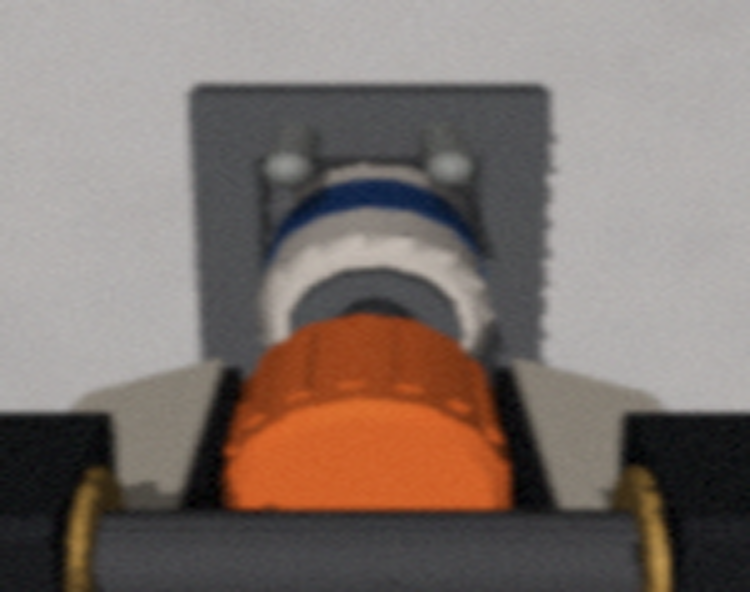

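View pics/s13z.png

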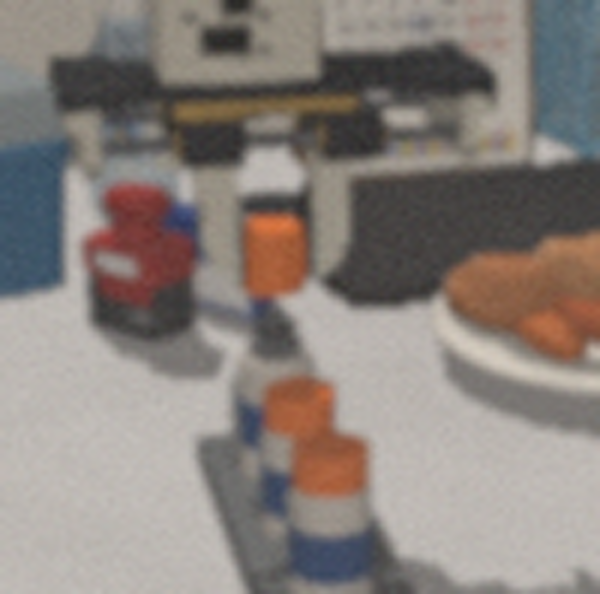

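Run:
```python
from fit import *
for n in ('w13','w12','w7','w6'):
    o,c=load(n); L=wl(c); H=o['tool_pos'][2]-L[...,2]
    for s in (-1,1):
        k=(H>20)&(H<53)&(abs(L[...,1]-s*13)<6)&(L[...,0]>18)&(L[...,0]<45); q=L[k];h=H[k]
        if len(q)<20: print(n,'few');continue
        r=lambda p:np.hypot(q[:,0]-p[0]-p[2]*(h-40),q[:,1]-p[1]-p[3]*(h-40))-4
        b=least_squares(r,[22,s*13,0,0],loss='soft_l1'); print(n,s,b.x.round(3),len(q))
    # central strip of vial front: |y|<5, by height
    for lo,hi in ((22,30),(30,40),(40,50),(50,60),(60,70),(70,76)):
        k=(abs(L[...,1]-.3)<4)&(L[...,0]>5)&(L[...,0]<27)&(H>lo)&(H<hi)
        if k.sum()>3: print('   ',lo,hi,k.sum(),np.median(L[k][:,0]).round(2))
```

```text
w13 -1 [ 24.515 -13.408  -0.007   0.004] 93
w13 1 [24.553 12.566 -0.006 -0.005] 96
    22 30 16 16.98
    30 40 28 17.09
    40 50 29 17.12
    50 60 36 16.99
    60 70 40 16.65
    70 76 47 16.24
w12 -1 [ 27.411 -13.887  -0.002  -0.012] 85
w12 1 [27.654 11.254  0.004  0.   ] 83
    22 30 12 20.4
    30 40 17 20.49
    40 50 19 20.42
    50 60 29 20.09
    60 70 25 20.03
    70 76 35 19.54
w7 -1 [ 23.402 -18.02   -0.011  -0.002] 30
w7 1 [23.654  7.696  0.019 -0.027] 27
    22 30 5 14.98
    30 40 11 15.66
    40 50 16 15.84
    50 60 17 15.37
    60 70 16 15.13
    70 76 22 14.38
w6 -1 [ 22.659 -11.865  -0.013  -0.005] 178
w6 1 [22.749 14.196 -0.006  0.001] 187
    22 30 13 15.84
    30 40 52 15.78
    40 50 58 15.8
    50 60 76 16.0
    60 70 87 15.82
    70 76 69 15.37
```

Pin slopes and the body fit agree that the vial is vertical. I'll let the arm settle before setting the final offset.

>>> servo_tool:
  angular:
    - [0,0,0]
    - [0,0,0]
    - [0,0,0]
  slide:
    - [0,0,0]
    - [0,0,0]
    - [0,0,0]
  grip: [-1,-1,-1]

```text
time: 14.28
tool_pos: [498.3, -12.8, 100.1]
tcp_rot: [3.141, -0.0, 1.292]
contact_force: [0.3, 0.5, -0.7]
grip_width: 29.7
```

Run:
```python
from fit import *
o,c=cap('wrist','w14');print(o['time'],o['tool_pos'],o['tcp_rot'],o['contact_force'],o['grip_width'])
fitv('w14')
```

```text
14.2833 [498.3103087  -12.81679672 100.06205539] [ 3.14072111 -0.00006816  1.29220551] [ 0.29002648  0.53540064 -0.70592027] 29.65904962050737
body [-1.368 -0.638 -0.024  0.001] 757 0.18
shoulder 523 -17.71734083170505 16.94198699677935
stud y [-6.74028505  7.06183055] x max 10.005611560194026
stud [ 1.1  -0.06] 64
cap [-0.51  -0.784 -0.    -0.002] 982
rack [[  0.2 -34.2]
 [ 35.4  31.3]]
```

>>> servo_tool:
  angular:
    - [0,0,0]
    - [0,0,0]
    - [0,0,0]
    - [0,0,0]
    - [0,0,0]
    - [0,0,0]
  slide:
    - [-0.3,-1.2,0]
    - [-0.3,-1.2,-3]
    - [-0.3,-1.2,-6]
    - [-0.3,-1.2,-8]
    - [-0.3,-1.2,-10]
    - [-0.3,-1.2,-10]
  grip: [-1,-1,-1,-1,-1,-1]

```text
time: 14.83
tool_pos: [497.4, -13.9, 89.1]
tcp_rot: [-3.141, 0.0, 1.292]
contact_force: [0.6, -0.2, -0.8]
grip_width: 29.2
```

>>> servo_tool:
  angular:
    - [0,0,0]
    - [0,0,0]
    - [0,0,0]
    - [0,0,0]
  slide:
    - [0,0,-2]
    - [0,0,-4]
    - [0,0,-5]
    - [0,0,-5]
  grip: [-1,-1,-1,-1]

```text
time: 15.17
tool_pos: [497.6, -13.9, 84.4]
tcp_rot: [-3.141, 0.0, 1.292]
contact_force: [0.5, -0.8, 0.0]
grip_width: 29.3
```

>>> servo_tool:
  angular:
    - [0,0,0]
    - [0,0,0]
    - [0,0,0]
  slide:
    - [0,0,-1]
    - [0,0,-2]
    - [0,0,-2]
  grip: [-1,-1,-1]

```text
time: 15.42
tool_pos: [497.7, -14.0, 82.5]
tcp_rot: [-3.142, 0.0, 1.292]
contact_force: [0.2, 0.1, -0.5]
grip_width: 29.5
```

>>> servo_tool:
  angular:
    - [0,0,0]
    - [0,0,0]
    - [0,0,0]
  slide:
    - [0,0,-0.7]
    - [0,0,-1.5]
    - [0,0,-1.5]
  grip: [-1,-1,-1]

```text
time: 15.67
tool_pos: [497.8, -14.0, 81.1]
tcp_rot: [3.141, -0.0, 1.292]
contact_force: [-0.4, -0.3, -0.5]
grip_width: 29.4
```

Run:
```python
from fit import *
o,c=cap('wrist','w15');cap('scene','s15');print(o['time'],o['tool_pos'],o['tcp_rot'],o['contact_force'],o['moment'],o['grip_width'])
a=cv2.resize(c['img'][130:290,180:330],None,fx=5,fy=3.7,interpolation=cv2.INTER_CUBIC); cv2.imwrite('pics/w15z.png',a)
c=load('s15')[1];a=cv2.resize(c['img'][110:220,190:290],None,fx=6,fy=5.4,interpolation=cv2.INTER_CUBIC); cv2.imwrite('pics/s15z.png',a)
```

```text
15.6667 [497.79201512 -13.99654845  81.10518755] [ 3.1414362  -0.00000836  1.29215127] [-0.40902636 -0.28656053 -0.47939939] [-0.03707785 -0.17655553 -0.00727165] 29.382845937069305
```

View pics/s15z.png

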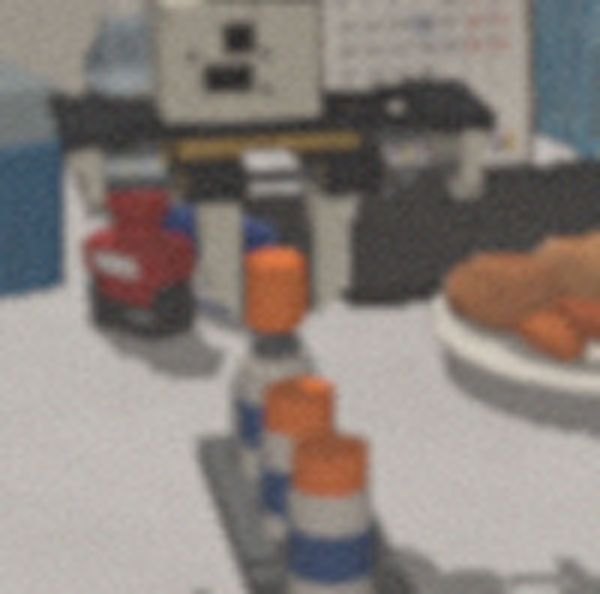

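View pics/w15z.png

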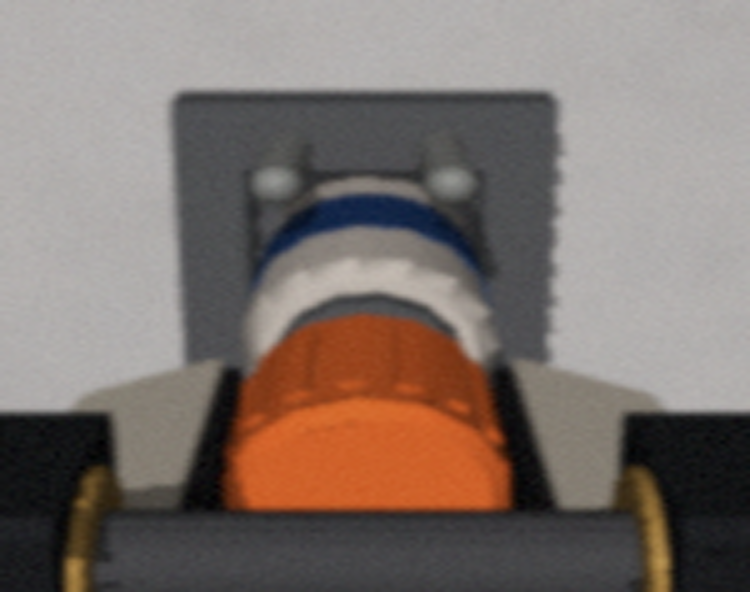

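The cap's mouth encloses the stud with no side force and the vial is upright. Now pressing in small steps.

>>> servo_tool:
  angular:
    - [0,0,0]
    - [0,0,0]
  slide:
    - [0,0,-0.7]
    - [0,0,-1.4]
  grip: [-1,-1]

```text
time: 15.93
tool_pos: [498.3, -14.1, 80.3]
tcp_rot: [3.14, -0.0, 1.292]
contact_force: [-0.3, 0.6, 8.0]
grip_width: 29.6
```

>>> servo_tool:
  angular:
    - [0,0,0]
    - [0,0,0]
  slide:
    - [0,0,-0.6]
    - [0,0,-1.2]
  grip: [-1,-1]

```text
time: 16.1
tool_pos: [498.7, -14.1, 79.9]
tcp_rot: [3.139, -0.0, 1.292]
contact_force: [-1.9, 0.5, 13.3]
grip_width: 29.6
```

>>> servo_tool:
  angular:
    - [0,0,0]
    - [0,0,0]
  slide:
    - [0,0,-0.6]
    - [0,0,-1.2]
  grip: [-1,-1]

```text
time: 16.27
tool_pos: [499.0, -14.2, 79.1]
tcp_rot: [3.138, -0.0, 1.292]
contact_force: [-1.5, -0.2, 12.7]
grip_width: 29.6
```

>>> servo_tool:
  angular:
    - [0,0,0]
    - [0,0,0]
  slide:
    - [0,0,-0.6]
    - [0,0,-1.2]
  grip: [-1,-1]

```text
time: 16.43
tool_pos: [498.6, -14.1, 77.3]
tcp_rot: [3.139, -0.0, 1.292]
contact_force: [0.2, -0.5, 3.7]
grip_width: 29.5
```

The force peaked near 13 N and dropped, so the nubs are passing. I keep pressing.

>>> servo_tool:
  angular:
    - [0,0,0]
    - [0,0,0]
    - [0,0,0]
    - [0,0,0]
  slide:
    - [0,0,-1]
    - [0,0,-2]
    - [0,0,-3]
    - [0,0,-4]
  grip: [-1,-1,-1,-1]

```text
time: 16.77
tool_pos: [497.2, -13.9, 71.6]
tcp_rot: [-3.14, 0.0, 1.292]
contact_force: [-0.1, -0.5, -1.6]
grip_width: 29.8
```

>>> servo_tool:
  angular:
    - [0,0,0]
    - [0,0,0]
    - [0,0,0]
  slide:
    - [0,0,-1]
    - [0,0,-2]
    - [0,0,-3]
  grip: [-1,-1,-1]

```text
time: 17.02
tool_pos: [497.9, -14.0, 69.7]
tcp_rot: [3.141, -0.0, 1.292]
contact_force: [-3.5, 1.2, 15.3]
grip_width: 29.4
```

>>> servo_tool:
  angular:
    - [0,0,0]
    - [0,0,0]
  slide:
    - [0,0,-0.7]
    - [0,0,-1.5]
  grip: [-1,-1]

```text
time: 17.18
tool_pos: [498.4, -14.1, 69.6]
tcp_rot: [3.14, -0.0, 1.292]
contact_force: [-6.5, 0.5, 26.2]
grip_width: 29.6
```

>>> servo_tool:
  angular:
    - [0,0,0]
    - [0,0,0]
    - [0,0,0]
    - [0,0,0]
  slide:
    - [-0.3,0,0]
    - [-0.3,0,0]
    - [-0.3,0,0]
    - [-0.3,0,0]
  grip: [-1,-1,-1,-1]

```text
time: 17.52
tool_pos: [498.1, -14.0, 69.7]
tcp_rot: [3.139, -0.0, 1.292]
contact_force: [-4.5, 0.9, 18.1]
grip_width: 29.6
```

Run:
```python
from fit import *
o,c=cap('wrist','w16');cap('scene','s16');cap('top','t16');print(o['time'],o['tool_pos'],o['tcp_rot'],o['contact_force'],o['moment'],o['grip_width'])
fitv('w16')
L=wl(c); print('cap top',[L[v,254].round(1) for v in (249,257,262)])
a=cv2.resize(c['img'][130:290,180:330],None,fx=5,fy=3.7,interpolation=cv2.INTER_CUBIC); cv2.imwrite('pics/w16z.png',a)
c=load('s16')[1];a=cv2.resize(c['img'][110:220,190:290],None,fx=6,fy=5.4,interpolation=cv2.INTER_CUBIC); cv2.imwrite('pics/s16z.png',a)
print(bot.get_obs()['contact_force'])
```

```text
17.5167 [498.14282829 -14.03562049  69.65398954] [ 3.13918854 -0.00025914  1.29225854] [-4.50409663  0.90231634 18.06206503] [ 0.12181792  0.82577824 -0.02680463] 29.621526637819606
body [-0.297 -1.335 -0.024  0.008] 1035 0.19
shoulder 485 -17.912359285490684 15.812418305461634
stud y [-14.40265764  14.76742898] x max 14.176737382641917
stud [6.37 5.01] 51
cap [-0.508 -0.824  0.001 -0.003] 971
rack [[  0.2 -34.5]
 [ 36.6  31. ]]
cap top [array([  8.9,  -0.5, -48.2]), array([  4.7,  -0.5, -48.7]), array([  1.8,  -0.5, -48.6])]
[-3.56786796  1.16347316 18.05516423]
```

View pics/s16z.png

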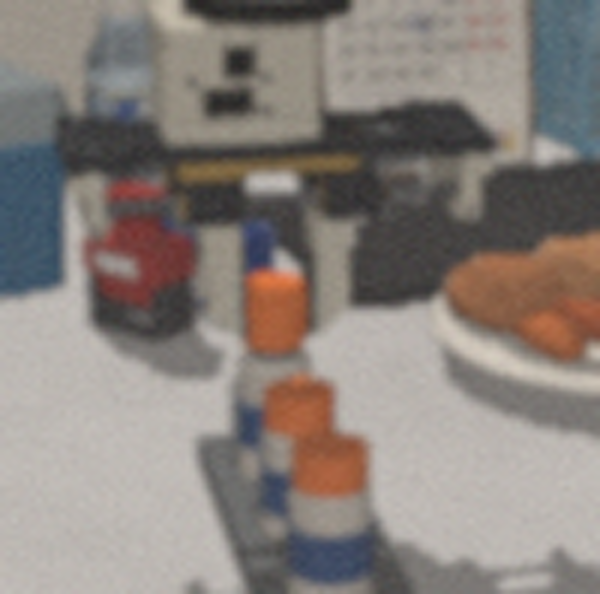

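View pics/w16z.png

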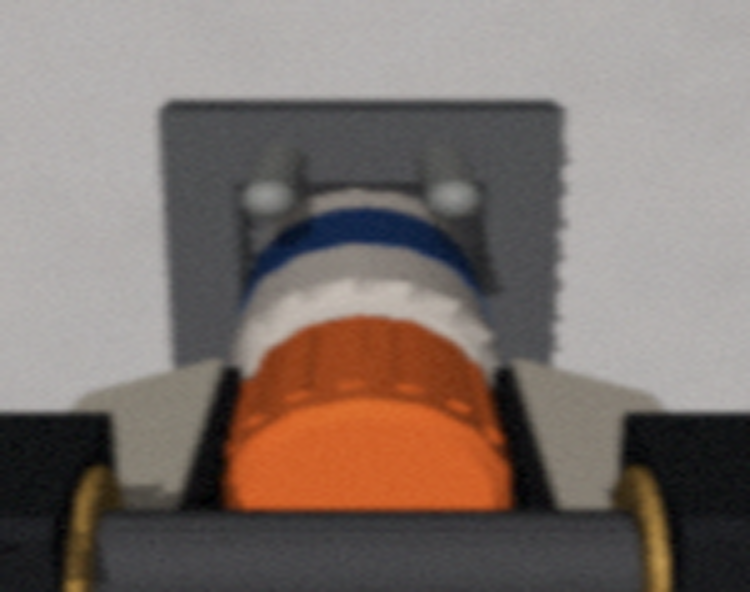

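>>> servo_tool:
  angular:
    - [0,0,0]
    - [0,0,0]
    - [0,0,0]
    - [0,0,0]
    - [0,0,0]
  slide:
    - [0,0,-0.5]
    - [0,0,-1]
    - [0,0,-1]
    - [0,0,-1]
    - [0,0,-1]
  grip: [-1,-1,-1,-1,-1]

```text
time: 18.08
tool_pos: [498.5, -14.1, 69.6]
tcp_rot: [3.138, -0.0, 1.292]
contact_force: [-6.3, 1.1, 25.8]
grip_width: 29.7
```

>>> servo_tool:
  angular:
    - [0,0,0]
    - [0,0,0]
    - [0,0,0]
    - [0,0,0]
    - [0,0,0]
    - [0,0,0]
  slide:
    - [0,0,0]
    - [0,0,0]
    - [0,0,0]
    - [0,0,0]
    - [0,0,0]
    - [0,0,0]
  grip: [-1,-1,-1,-1,-1,-1]

```text
time: 18.58
tool_pos: [498.5, -14.1, 69.6]
tcp_rot: [3.138, -0.0, 1.292]
contact_force: [-6.4, 0.9, 26.7]
grip_width: 29.3
```

The push is steady at 26 N with no creep, so I'm handing in.

Run:
```python
from h import *
o,c=cap('scene','s17'); print(o['time'],o['tool_pos'],o['contact_force'],o['grip_width'])
print(bot.close_job())
```

```text
18.5833 [498.5196813  -14.08556639  69.61059564] [-6.36519827  0.93525651 26.68029182] 29.342941690662887
the job is handed in; nothing more can be done
None
```

The tipped vial is standing upright in its end well with the orange cap clicked on and fully home. The arm was still pressing it down when I handed in at 18.6 s.

- **Vial:** I gripped it at its lean, lifted it slightly, turned it upright, lowered it until it touched the well floor and released it. It stood on its own, and both neighbours were still standing in their wells in the last pictures I viewed.
- **Cap:** The push peaked at about 13 N, just over the expected 10–12 N, then fell to about nothing. I kept pressing until the cap stopped on the collar. The final tool height matched the fully seated height (69.6 mm against 69.8 mm predicted), and the cap's top measured about 118 mm above the desk, as it should.
- **Final push:** It held steady at about 26 N downward for the last half second, with about 6 N sideways.
- **What disagreed:** The fingers end about 21 mm short of the stated tool point. The cameras showed it, and the tool point later went below desk level without touching anything. I allowed for that in every grasp. The top and wrist cameras also differed by about 3 mm on the rack position, so I aligned the vial and the cap using wrist-camera measurements.

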